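# Ease the spring clip off the roll dispenser bar

## Task

The roll on the bench dispenser is due to be changed, so take the spring clip off its bar: lean the nose of the flat wedge on the bar with a definite press of 5 to 10 N, ease off, and slide it along the bar under the clip's raised bridge towards the frame, gently and without bearing down, until the clip spreads and comes up off the bar (no fingers on the clip while it is on the bar). Put the clip in the parts tray and lay the wedge flat on the bench again; leave the tape, the carton and the tub where they are.

Things in the scene. Friction and masses are not known exactly. Their poses are not given: they have to be found in the camera images.
- dispenser: Grey roll dispenser, fixed, on screw feet that hold its base plate (325 x 140 x 8 mm) 2 to 16 mm off the bench. Two 5 mm cheeks, 100 mm wide, 137 mm tall, with slots 26 mm wide, open at the top, carry a round bar with a 92 mm paper roll. Origin: base underside below the bar at the clip-side cheek's outer face; x along the bar into the frame. Over the bar it is clear up to x = 78 mm.
- bar_end (a point): Centre of the bar's free end face, at x = -66, y = 0, z = 95 mm of the dispenser, with its axes. The bar is bright steel, level, fixed, 25 mm thick: its top is 107.5 mm above the dispenser's origin. Lean the wedge's nose on it with 5 to 10 N first, then ease off. Over 16 N from the wedge marks bar or frame; prising alone puts up to 12 N on the bar, so do not bear down then.
- clip: Steel spring clip snapped over the bar, its face 2 to 4 mm from the cheek; 34 g, 33 mm wide, 30 mm high; a strip 14 mm wide along the bar, 2.5 mm thick. Raised flat bridge on top, shoulders seated on the bar, two spring legs closing round it below, flared feet. Origin on the bar's axis at mid-strip (when seated); x along the bar as the dispenser's, z up through the bridge; feet end 11 mm below.
- clip_bridge (a point): Middle of the bridge's underside, 15.3 mm above the clip's origin: the gap to the bar's top is 2.8 mm high and 17 mm wide between the walls. Pushed along the bar the clip first slides to the cheek. Prising it up takes up to 9 N; raised 9 mm it springs free, resting 16 mm up. By the wedge: a 2 to 6 N push until the nose is 60 mm past the clip's middle. 16 N from the wedge bends the clip.
- wedge: Straight wedge, 210 mm long, about 130 g, lying on the bench, flat underside down, slope up. Origin on the underside below the handle's middle, x to the nose, z up. Wooden handle x = -45 to 40 mm, 20 mm wide, 28 mm tall. Steel blade 12 mm wide, underside level with the handle's: 13 mm thick to x = 115 mm, then its top slopes straight down to a nose 2 mm thick at x = 165 mm.
- wedge_nose (a point): The nose: middle of the wedge's front edge, on the underside; axes as the wedge. Blade, clip and bar are smooth oiled steel (friction about 0.2): the freed clip rides astride the thick part of a level blade when it is lifted, and slides off over the nose once that is tipped down 30 to 40 degrees.
- tray: Open square aluminium parts tray, fixed, 140 x 140 mm, 32 mm tall, walls and floor 4 mm thick. Origin under its centre, z up.
- tape: Bystander: roll of brown parcel tape lying flat, 104 mm across, 48 mm tall. Origin under its centre.
- carton: Bystander: small cardboard carton 75 x 100 x 55 mm with a paper band. Origin under its centre.
- tub: Bystander: white plastic tub, 100 mm across the rim, 55 mm tall. Origin under its centre.
Things that resemble listed ones, but are neither listed nor needed, are in the scene too. There is more than one size of the wedge; the job needs the smaller. Of the things that look like the tray, the larger one is meant.

How it is judged:
By the outcome, as a careful person would: the job done as asked, in the order asked, and still so for the second after the job is handed in, with the robot touching nothing.
It also fails if it takes over 72 s, if anything falls off the work surface, if the arm or the gripper's body presses on something with over 40 N, if the wrist force passes 120 N, or if a joint passes its speed limit or range.

## Robot

A 7-joint arm with a two-finger parallel gripper is mounted at the origin on the work surface. World frame = base frame: x ahead of the robot, y to its left, z up, the work surface at z = 0. Lengths are in m, angles in degrees, forces in N, time in s.
With the tool pointing down it reaches from about 0.35 to 0.9 m from the base axis. Payload 8.1 kg.
Tool frame: the origin (TCP) lies at the very end of the fingers, on their centre line; the grasp point (between the pads) lies 19 mm behind it; x points along the fingers, y is the direction in which the jaws open and shut, and the axes are right-handed (so a half turn about x gives the same grasp; the last joint's range is limited). The gripper opens to 92 mm and grips with 3 to 60 N. Pads are 19 mm wide; open, the fingers measure 130 mm over their backs; the gripper's body (75 mm by 190 mm) begins 47 mm behind the grasp point.
Start: joints at [-77.154, 24.895, 1.432, 90.138, -0.665, 64.973, -4.303], TCP at [0.201, 0.592, 0.227] pointing down, gripper open.
Joint ranges: [-149.89, 149.89], [-25.12, 119.58], [-72.63, 75.52], [4.76, 147.25], [-75.54, 255.54], [6.69, 114.76], [-157.13, 157.13]. Speed limits (degrees/s): [127.2, 127.2, 172.46, 172.46, 180, 180, 180].

## Interface

Orientations are given as [roll, pitch, yaw] about the fixed x, y, z axes, in that order (R = Rz(yaw) Ry(pitch) Rx(roll)).
In Python, from workcell import sense, imaging, ticket gives the robot as it stands.
- The arm moves only by the tool play_rows, never from a script. Its argument "deltas" is a list of rows, each an object with "slide": the shift along the world's x, y, z in m, a list of three; "rotation": the turn, a rotation vector about the world's x, y, z in rad, a list of three. A call has 1 to 10 rows; each row is the pose to reach, as a shift and turn from the pose commanded when the call began; what a row does not reach only later rows make up. A row lasts 1/12 s, in which the tool goes at most 41.7 mm and 7.16 degrees, less where a joint would pass 70% of its speed; a pose out of reach is approached as far as the arm can. A call with a gripper value outside its range is refused whole. "hand" is the opening, from 0 (shut) to 1 (fully open), set as the call begins (left out, the last holds). The fingers move at their own pace and stop on an object; the grip force is fixed at half the most. Time passes only in rows, so rows that repeat a pose let the fingers close. It gives the time, the measured TCP pose, the force and the opening at its end, in the units of the state.
- sense(): the state, without advancing time (a new reading comes with each control period).
- imaging.capture(name): name is "scene" or "top" or "wrist"; returns the picture (400x640x3 uint8, red, green, blue); there is no depth.
- imaging.camera_model(name): a dict with "vfov" (degrees; the focal length in pixels is half the picture's height over the tangent of half this angle, whatever the lens; pixels are square), "cx", "cy" (the principal point, pixels), "k1" (the pictures are not rectified: a ray, as slopes to the right and down, at radius r is drawn at 1 + k1 r^2 times it, then the intrinsics apply), "origin" and "orientation" of the camera in the world; the wrist camera has in their place "hand_eye" (4x4, takes a point from camera to tool coordinates, whose origin is the TCP and whose axes are the tool frame's). Camera axes: x right, y up, looking along -z (the intrinsics and any distortion apply to the point x, -y, -z); pixel columns grow to the right and rows downward; lengths in m; the calibration is good to about 2 mm. A picture is of the moment at which its call begins: read the wrist's pose just before it. camera_model takes no time and is no camera call.
- ticket.close_job(): hands the job in, once; it reports no verdict.
The state is a dict: "time_s": time; "joint_pos": joint angles; "joint_velocities": joint speeds; "joint_efforts": joint torques, N m; "ee_pos": TCP position; "orientation": TCP orientation; "contact_force": force on the tool from outside, world axes, zero at the start; "moment": the same for the moment, N m; "gripper_width": finger opening in m.
Only numpy, scipy, OpenCV 4.12 (cv2) and the standard library are available. Lean on these libraries where they do the work, as an engineer would, in place of code of your own. Each camera call takes 0.05 s, during which the arm holds its last target. There are 200 camera calls.

## Working session

There is one attempt and no reset: what is moved stays moved. The work goes in short steps, Python scripts to look and compute and a tool call to move; the robot and the scene stay as the last step left them, time stands still between calls to the robot, and variables do not carry over. Pictures are saved under pics/ and viewed, about 8 in all and at most 12, crops included, and the job is handed in when it is done.

Besides the shell and the picture viewer there is one more tool, called after "Request:" as name([rows], argument=value, ...), one row to a line, values as JSON. play_rows: Moves the arm, as the interface text tells. Its arguments: {"type":"object","properties":{"deltas":{"type":"array","items":{"type":"object","properties":{"slide":{"type":"array","items":{"type":"number"}},"rotation":{"type":"array","items":{"type":"number"}}}}},"hand":{"type":"number"}},"required":["deltas"]}

```bash
mkdir -p pics; ls; cat > h.py <<'E'
import numpy as np, cv2
from scipy.spatial.transform import Rotation as R
from workcell import sense, imaging, ticket
def cam(name, st=None):
    m=imaging.camera_model(name)
    if name=="wrist":
        H=np.array(m["hand_eye"]); T=np.eye(4); T[:3,:3]=R.from_euler("xyz",st["orientation"],degrees=True).as_matrix(); T[:3,3]=st["ee_pos"]
        C=T@H
    else:
        C=np.eye(4); o=np.array(m["orientation"]); C[:3,:3]=o if o.shape==(3,3) else R.from_euler("xyz",o,degrees=True).as_matrix(); C[:3,3]=m["origin"]
    f=200/np.tan(np.radians(m["vfov"])/2)
    return C,f,m["cx"],m["cy"],m["k1"]
def ray(c,uv):
    C,f,cx,cy,k=c; d=np.array([(uv[0]-cx)/f,(uv[1]-cy)/f]); s=d.copy()
    for _ in range(30): s=d/(1+k*(s@s))
    v=C[:3,:3]@np.array([s[0],-s[1],-1]); return C[:3,3],v
def onz(c,uv,z):
    o,v=ray(c,uv); return o+v*(z-o[2])/v[2]
def proj(c,p):
    C,f,cx,cy,k=c; q=C[:3,:3].T@(np.array(p)-C[:3,3]); s=np.array([q[0],-q[1]])/-q[2]; s=s*(1+k*(s@s)); return s*f+[cx,cy]
def tri(rs):
    A=np.zeros((3,3));b=np.zeros(3)
    for o,v in rs:
        v=v/np.linalg.norm(v);P=np.eye(3)-np.outer(v,v);A+=P;b+=P@o
    return np.linalg.solve(A,b)
def shot(name,fn):
    st=sense(); im=imaging.capture(name); cv2.imwrite("pics/"+fn,im[:,:,::-1]); return st,im
E
python3 - <<'E'
from h import *
for n in("scene","top"): 
    print(imaging.camera_model(n)); shot(n,n+"0.png")
print(imaging.camera_model("wrist")); print(sense())
E
```

```text
pics
{'vfov': 44.649769943789764, 'cx': 320.4409241352611, 'cy': 199.9218157197593, 'k1': -0.039026332927938286, 'origin': array([ 1.01065538, -0.39065322,  0.8395967 ]), 'orientation': array([37.98276065, -0.46578771, 64.55627332])}
{'vfov': 53.96031125205107, 'cx': 320.18962077423924, 'cy': 192.44918994529218, 'k1': 0.01643821896202339, 'origin': array([ 0.31393732, -0.14399151,  1.10608946]), 'orientation': array([  9.44780076,   0.46775021, -90.74142304])}
{'vfov': 62.552249898831384, 'cx': 326.636231201207, 'cy': 199.32790757463667, 'k1': -0.02627522141104556, 'hand_eye': array([[-3.21127564e-04,  2.74721993e-01, -9.61523647e-01,
        -1.57813754e-01],
       [ 9.99999857e-01,  4.99064613e-04, -1.91387381e-04,
        -7.44094407e-04],
       [ 4.27284103e-04, -9.61523571e-01, -2.74722114e-01,
        -7.34790975e-02],
       [ 0.00000000e+00,  0.00000000e+00,  0.00000000e+00,
         1.00000000e+00]])}
{'time_s': 0.1, 'joint_pos': array([-77.15485835,  24.93461599,   1.43158395,  90.18359974,
        -0.66390439,  64.97206085,  -4.30289118]), 'joint_velocities': array([-0.1223592 , -0.16073034, -0.00999983, -0.04495977,  0.04534975,
        0.02425672, -0.0223491 ]), 'joint_efforts': array([ 2.82682828e-03, -6.69133043e+01,  9.87700671e-01, -3.15146184e+01,
       -6.05814694e-02,  3.72838473e-02,  1.00404989e-04]), 'ee_pos': array([0.20054401, 0.59147716, 0.22600215]), 'orientation': array([ -84.07490701,   89.91801715, -102.80287686]), 'contact_force': array([-0.27840271,  0.00920819,  0.20759889]), 'moment': array([-0.00425292, -0.00431115,  0.03361786]), 'gripper_width': 0.09160112837345974}
```

View pics/scene0.png

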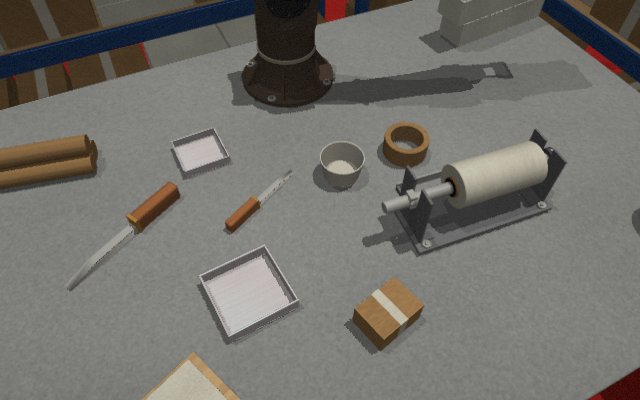

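View pics/top0.png

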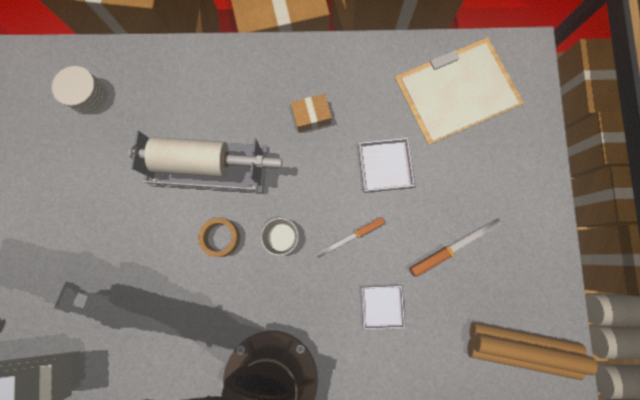

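Small wedge: top view handle (370,228), nose (319,256). The larger wedge to avoid: handle (432,262), nose (497,221). Larger tray: top (386,165), scene (249,290); the smaller tray is at top (382,306). The clip is on the bar at about top (258,160), scene (413,197).

```bash
python3 - <<'E'
from h import *
t=cv2.imread("pics/top0.png"); s=cv2.imread("pics/scene0.png")
a=cv2.resize(t[120:270,220:420],None,fx=4,fy=4,interpolation=cv2.INTER_CUBIC)[:300*2,:]
cv2.imwrite("pics/c1.png",a)
b=cv2.resize(s[130:260,370:570],None,fx=4,fy=4,interpolation=cv2.INTER_CUBIC); cv2.imwrite("pics/c2.png",b)
cs,ct=cam("scene"),cam("top")
for n,im,c in(("scene",s,cs),("top",t,ct)):
    hsv=cv2.cvtColor(im,cv2.COLOR_BGR2HSV); m=cv2.inRange(hsv,(3,130,70),(14,255,255))
    k,l,st,ce=cv2.connectedComponentsWithStats(m)
    for i in range(1,k):
        if st[i,4]>60:
            p=np.argwhere(l==i)[:,::-1]; W=np.array([onz(c,q,.014)[:2] for q in p]); mu=W.mean(0); u=np.linalg.svd(W-mu)[2][0] if len(W)<3000 else 0
            print(n,st[i],ce[i],mu,u, np.ptp((W-mu)@u))
P=lambda name,a,b:print(name,tri([ray(cs,a),ray(ct,b)]))
P("nose",(291,171),(319,256)); P("barend",(386,206),(281,161))
for q in((359,142),(409,138),(414,187),(365,192)): print("tray",onz(ct,q,.032))
for q in((200,277),(265,247),(298,299),(228,338)): print("trayS",onz(cs,q,.032))
E
```

```text
scene [131 183  47  39 630] [154.54761905 201.54603175] [ 0.28414601 -0.43182302] [-0.47999683  0.87727022] 0.11234500857145532
scene [226 198  32  31 421] [242.14014252 213.43705463] [ 0.39402024 -0.27212435] [-0.45690208  0.889517  ] 0.08653049749524255
top [ 39   0  38  33 345] [56.88405797  8.8173913 ] [1.07292198 0.6553518 ] [-0.70091681 -0.71324304] 0.16048200961349174
top [212   0  11  31 103] [217.25242718  13.42718447] [1.05231954 0.16853191] [-0.97762232 -0.21036778] 0.10312486321186934
top [220   0  19  32 224] [230.50446429  14.57142857] [1.04795803 0.12814888] [-0.96356435 -0.26747662] 0.11229397713494688
top [326   0   9  30 148] [330.20945946  12.56081081] [ 1.04952884 -0.17503863] [-0.99931579 -0.03698593] 0.09708637033369305
top [437   0  29  28 200] [452.1     6.935] [ 1.06017004 -0.54464477] [-0.99522948  0.09756172] 0.09201908009061736
top [557  33  55  25 259] [585.16988417  42.96138996] [ 0.93317833 -0.92766744] [-0.335078    0.94219039] 0.16997326566577997
top [357 218  27  18 167] [370.26347305 226.46706587] [ 0.39814372 -0.27512073] [-0.45857453  0.88865595] 0.07765052905499661
top [412 249  39  27 382] [430.66230366 261.73298429] [ 0.2999965  -0.43622543] [-0.47361175  0.88073373] 0.11366320122718714
nose [ 0.31965154 -0.13039197  0.00377804]
barend [ 0.56456497 -0.03614388  0.11082568]
tray [ 0.63585989 -0.24918133  0.032     ]
tray [ 0.64529416 -0.39073112  0.032     ]
tray [ 0.50436203 -0.39757554  0.032     ]
tray [ 0.49226352 -0.26162619  0.032     ]
trayS [ 0.51384526 -0.39694854  0.032     ]
trayS [ 0.50356248 -0.26219283  0.032     ]
trayS [ 0.63304676 -0.24889283  0.032     ]
trayS [ 0.64947376 -0.38826167  0.032     ]
```

View pics/c1.png

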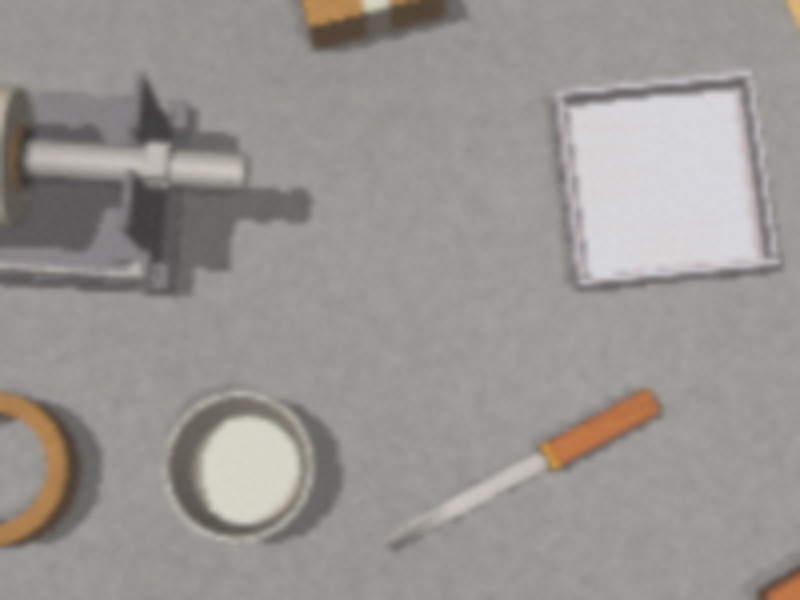

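View pics/c2.png

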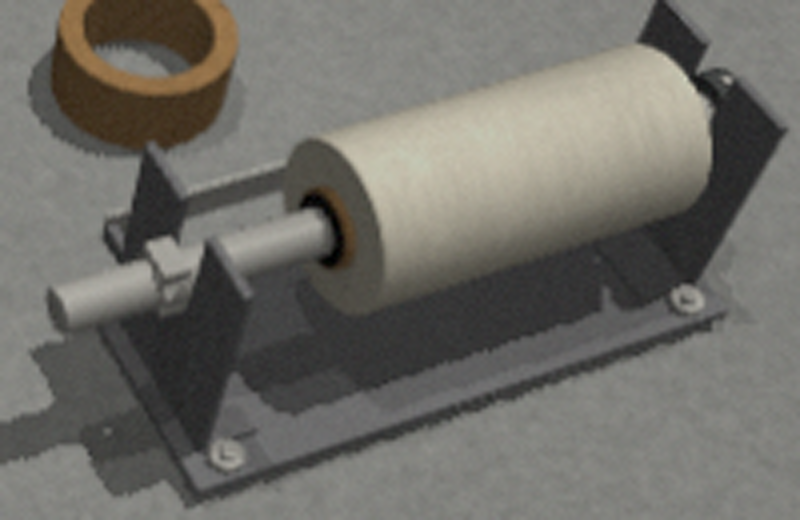

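Top crop: the bar runs from (25,160) to its end at (245,171), with the clip at about (157,163). The wedge handle is at (600,428) and its nose at (392,546). The scene crop shows the same clip at (168,275). I chose the small wedge: its 87 mm handle matches, and the other's is 113 mm.

```bash
python3 - <<'E'
from h import *
ct,cs=cam("top"),cam("scene")
f=lambda x,y:(x/4+220-.4,y/4+120-.4)
a=onz(ct,f(25,160),.105);b=onz(ct,f(245,171),.105);k=onz(ct,f(157,163),.12)
print(a,b,k,np.degrees(np.arctan2(*(a-b)[1::-1])))
print("wedge handle ends",onz(ct,f(655,403),.014),onz(ct,f(548,457),.014),"nose",onz(ct,f(392,546),.001))
st=sense();Rm=R.from_euler("xyz",st["orientation"],degrees=True).as_matrix();print(Rm)
c=cam("wrist",st);print(c[0][:3,3], [onz(c,(320,v),0.12) for v in(0,200,399)])
E
```

```text
[0.57147584 0.10826149 0.105     ] [ 0.56197798 -0.03601632  0.105     ] [0.56439399 0.01920115 0.12      ] 86.23363000624836
wedge handle ends [ 0.41463299 -0.31199764  0.014     ] [ 0.37822712 -0.23665317  0.014     ] nose [ 0.31894259 -0.12784442  0.001     ]
[[-3.17077179e-04  3.21075122e-01  9.47053676e-01]
 [-1.39529613e-03  9.47052660e-01 -3.21075245e-01]
 [-9.99998976e-01 -1.42322596e-03  1.47706090e-04]]
[0.13076649 0.61458498 0.38380595] [array([0.05992294, 0.63330875, 0.12      ]), array([0.20086009, 0.58463725, 0.12      ]), array([0.40055118, 0.51553492, 0.12      ])]
```

Request:
play_rows([
  {"slide": [0.18, -0.3, 0.03], "rotation": [0, 0, -0.65]},
  {"slide": [0.18, -0.3, 0.03], "rotation": [0, 0, -0.65]},
  {"slide": [0.18, -0.3, 0.03], "rotation": [0, 0, -0.65]},
  {"slide": [0.18, -0.3, 0.03], "rotation": [0, 0, -0.65]},
  {"slide": [0.18, -0.3, 0.03], "rotation": [0, 0, -0.65]},
  {"slide": [0.18, -0.3, 0.03], "rotation": [0, 0, -0.65]},
  {"slide": [0.18, -0.3, 0.03], "rotation": [0, 0, -0.65]},
  {"slide": [0.18, -0.3, 0.03], "rotation": [0, 0, -0.65]},
  {"slide": [0.18, -0.3, 0.03], "rotation": [0, 0, -0.65]},
])

```text
time_s: 0.85
ee_pos: [0.3833, 0.2865, 0.2572]
orientation: [11.1, 89.9, -45.2]
contact_force: [1.2, -0.4, 0.2]
gripper_width: 0.0917
```

Request:
play_rows([
  {"slide": [0.185, -0.292, 0.0], "rotation": [0, 0, -0.66]},
  {"slide": [0.185, -0.292, 0.0], "rotation": [0, 0, -0.66]},
  {"slide": [0.185, -0.292, 0.0], "rotation": [0, 0, -0.66]},
  {"slide": [0.185, -0.292, 0.0], "rotation": [0, 0, -0.66]},
  {"slide": [0.185, -0.292, 0.0], "rotation": [0, 0, -0.66]},
  {"slide": [0.185, -0.292, 0.0], "rotation": [0, 0, -0.66]},
  {"slide": [0.185, -0.292, 0.0], "rotation": [0, 0, -0.66]},
  {"slide": [0.185, -0.292, 0.0], "rotation": [0, 0, -0.66]},
  {"slide": [0.185, -0.292, 0.0], "rotation": [0, 0, -0.66]},
  {"slide": [0.185, -0.292, 0.0], "rotation": [0, 0, -0.66]},
])

```text
time_s: 1.68
ee_pos: [0.5667, -0.0049, 0.2565]
orientation: [10.7, 89.9, -83.4]
contact_force: [0.2, -0.4, -0.2]
gripper_width: 0.0918
```

```bash
python3 - <<'E'
from h import *
st,im=shot("wrist","w1.png"); print(st["time_s"],st["ee_pos"],st["orientation"],st["joint_pos"],st["contact_force"])
c=cam("wrist",st); print(c[0][:3,3],proj(c,(.562,-.036,.105)),proj(c,(.5645,.019,.12)))
import pickle; pickle.dump(st,open("w1.pkl","wb"))
E
```

```text
1.6833 [ 0.56673908 -0.00490232  0.25645845] [ 10.71434268  89.85210159 -83.44923242] [-29.57237165  19.45733441  33.30047423  97.99837717 -11.39164335
  65.95529512   2.72603128] [ 0.23747392 -0.4334622  -0.18186391]
[0.57229326 0.06841967 0.41408673] [323.71390497 214.7613819 ] [321.74471062 162.17935734]
```

View pics/w1.png

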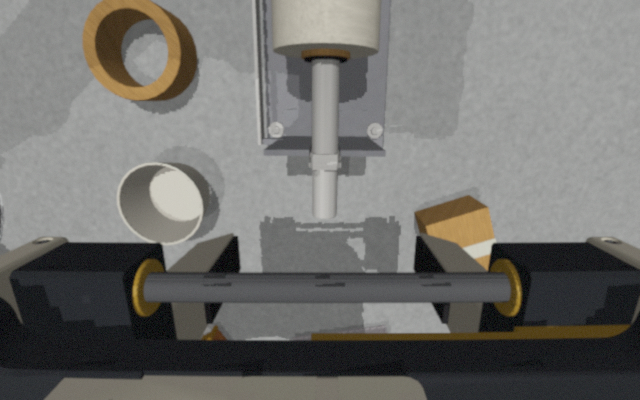

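Wrist view: bar axis at column ~325, end at (325,217), clip at (325,160), cheek edge at row ~152.

```bash
python3 - <<'E'
from h import *
import pickle
st=pickle.load(open("w1.pkl","rb")); c=cam("wrist",st); ct,cs=cam("top"),cam("scene")
im=cv2.imread("pics/w1.png").astype(float)
g=cv2.GaussianBlur(im.mean(2),(1,1),0)
for r in(80,160,205): print(r,g[r,300:350].astype(int))
print(g[140:225,325].astype(int))
# z from scene end face centre and wrist plane: bar axis column 325
pe=(385.1,206.6)
for z in(.098,.102,.106,.110):
    p=onz(cs,pe,z); print(z,p,proj(c,p),proj(ct,p),proj(c,p+[0,0,.0125]))
E
```

```text
80 [ 78  79  79  75  79  76  76  77  77  77  78  85 108 125 131 142 145 151
 156 156 161 164 164 162 160 159 161 161 161 161 160 157 153 147 141 135
 127 113 105  84  79  80  80  78  78  80  77  79  77  75]
160 [115 111 113 111 110 112 112 114 112 106 108 130 151 164 169 169 170 169
 170 168 170 169 169 169 170 171 169 171 171 169 169 171 171 171 170 169
 166 147 111 103  99  91  91  89  91  91  87  89  94 100]
205 [155 156 158 161 163 161 164 164 162 159 160 157 146 147 154 165 173 178
 181 186 189 191 191 188 186 184 182 180 176 171 168 163 160 152 139 124
 124 150 158 159 159 162 162 162 159 159 157 159 156 155]
[167 164 166 165 166 165 166 164 166 166 165 164 165 157 149 167 169 172
 171 170 171 169 167 166 167 170 168 168 170 163 149 155 177 183 183 183
 185 182 184 182 183 183 183 183 185 183 182 184 182 183 183 183 184 182
 182 183 182 185 183 183 182 185 183 183 183 184 184 183 184 183 184 183
 183 184 181 182 185 182 175 163 159 151 145 122 110]
0.098 [ 0.5575027  -0.03123109  0.098     ] [318.95652804 208.35825075] [279.31279245 164.6679545 ] [318.67857414 212.26095729]
0.102 [ 0.5599469  -0.03316973  0.102     ] [321.46888717 211.25207975] [279.88574592 163.39314241] [321.28340704 215.30597382]
0.106 [ 0.5623911  -0.03510837  0.106     ] [324.03314801 214.20555982] [280.4626496  162.10949128] [323.94408826 218.41609756]
0.11 [ 0.5648353  -0.03704701  0.11      ] [326.65087679 217.22048674] [281.04354524 160.8169072 ] [326.66236635 221.59336089]
```

```bash
python3 - <<'E'
from h import *
import pickle
st=pickle.load(open("w1.pkl","rb")); c=cam("wrist",st)
a=onz(c,(325.2,80),.106);b=onz(c,(323.8,205),.106);k=onz(c,(324.2,162.3),.124);k0=onz(c,(324.2,154),.124);k1=onz(c,(324.2,170.5),.124)
e=onz(c,(323.8,218.6),.1185)
print(a,b,e,k,k0,k1,np.degrees(np.arctan2(*(a-b)[1::-1])))
# cheek corner tops / screws for direction check: base screws
print([onz(c,q,.02) for q in((276,130),(375,130))])
E
```

```text
[0.572822   0.08957092 0.106     ] [ 0.56287807 -0.02561992  0.106     ] [ 0.56224061 -0.03528279  0.1185    ] [0.566773   0.01940467 0.124     ] [0.56732719 0.02677084 0.124     ] [0.56621795 0.01202803 0.124     ] 85.06613551931362
[array([0.51112931, 0.04423015, 0.02      ]), array([0.62727108, 0.03571439, 0.02      ])]
```

Request:
play_rows([
  {"slide": [-0.184, -0.242, -0.05], "rotation": [0, 0, 0.541]},
  {"slide": [-0.184, -0.242, -0.05], "rotation": [0, 0, 0.541]},
  {"slide": [-0.184, -0.242, -0.05], "rotation": [0, 0, 0.541]},
  {"slide": [-0.184, -0.242, -0.05], "rotation": [0, 0, 0.541]},
  {"slide": [-0.184, -0.242, -0.05], "rotation": [0, 0, 0.541]},
  {"slide": [-0.184, -0.242, -0.05], "rotation": [0, 0, 0.541]},
  {"slide": [-0.184, -0.242, -0.05], "rotation": [0, 0, 0.541]},
  {"slide": [-0.184, -0.242, -0.05], "rotation": [0, 0, 0.541]},
  {"slide": [-0.184, -0.242, -0.05], "rotation": [0, 0, 0.541]},
  {"slide": [-0.184, -0.242, -0.05], "rotation": [0, 0, 0.541]},
])

```text
time_s: 2.57
ee_pos: [0.3813, -0.241, 0.2067]
orientation: [151.4, 89.9, 88.6]
contact_force: [0.7, 0.5, 0.3]
gripper_width: 0.0917
```

```bash
python3 - <<'E'
from h import *
import pickle
st,im=shot("wrist","w2.png"); print(st["ee_pos"],st["orientation"],st["joint_pos"],st["contact_force"])
pickle.dump(st,open("w2.pkl","wb")); c=cam("wrist",st)
Rm=R.from_euler("xyz",st["orientation"],degrees=True).as_matrix();print(Rm.round(4))
m=cv2.inRange(cv2.cvtColor(im,cv2.COLOR_RGB2HSV),(3,130,70),(16,255,255)); k,l,s,ce=cv2.connectedComponentsWithStats(m)
for i in range(1,k):
    if s[i,4]>150: print(s[i],ce[i])
for p in((.377,-.2365,.028),(.319,-.128,.001)): print(proj(c,p))
E
```

```text
[ 0.38134631 -0.24103134  0.2066545 ] [151.36868972  89.93246472  88.56182609] [ -3.98633466  10.16180179  34.67455171 116.85863247  -7.11096624
  54.99685631  61.5551037 ] [0.70988041 0.47288513 0.34688674]
[[ 0.000e+00  8.895e-01  4.570e-01]
 [ 1.200e-03  4.570e-01 -8.895e-01]
 [-1.000e+00  6.000e-04 -1.000e-03]]
[ 317  178   18   69 1166] [325.95626072 211.35849057]
[169 239  31  26 357] [180.69747899 249.10364146]
[324.88656572 172.71296957]
[322.81434386  49.14386859]
```

View pics/w2.png

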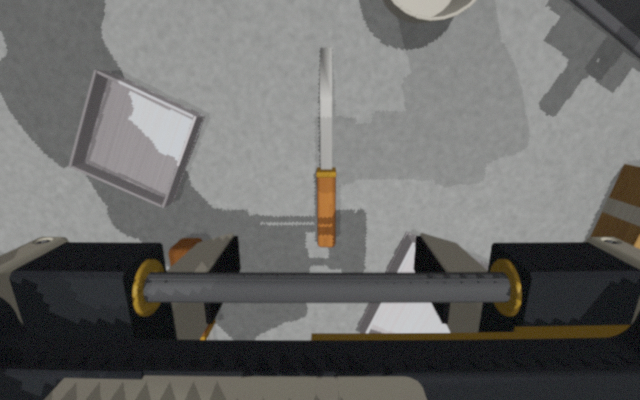

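Wrist view: wedge straight along the image, nose (325.5,48), handle front edge (326,170), rear (326,246).

```bash
python3 - <<'E'
from h import *
import pickle
st=pickle.load(open("w2.pkl","rb")); c=cam("wrist",st); im=cv2.imread("pics/w2.png")
g=im.mean(2)
for r in(60,100,140): print(r,g[r,312:340].astype(int))
m=cv2.inRange(cv2.cvtColor(im,cv2.COLOR_BGR2HSV),(3,130,70),(30,255,255))
for r in(185,200,220,235): x=np.where(m[r,300:350])[0]+300; print(r,x.min(),x.max())
print(g[40:56,325].astype(int)); print(m[160:180,325],m[240:252,325])
f=onz(c,(325.8,169.5),.028); b=onz(c,(326,246.5),.028); n=onz(c,(325.5,47.5),.001)
print(f,b,n, np.linalg.norm((f-b)[:2]),np.linalg.norm((n-f)[:2]),[np.degrees(np.arctan2(*(p-q)[1::-1])) for p,q in((f,b),(n,f))])
E
```

```text
60 [152 154 152 153 151 151 146 128 110 109 110 118 125 134 141 153 159 167
 171 159 147 145 148 149 147 148 148 149]
100 [149 147 150 147 149 144 126 127 164 185 189 191 191 191 192 192 192 192
 190 182 157 142 140 144 153 155 155 156]
140 [153 151 144 140 137 135 125 111 132 159 166 167 164 165 165 166 167 167
 166 162 150 144 141 141 139 139 142 142]
185 317 334
200 318 334
220 318 334
235 318 334
[151 153 152 156 155 152 149 139 133 133 132 132 133 134 134 130]
[  0   0   0   0   0   0   0   0   0   0 255 255 255 255 255 255 255 255
 255 255] [255 255 255 255 255 255   0   0   0   0   0   0]
[ 0.376301  -0.2330546  0.028    ] [ 0.41593629 -0.30992719  0.028     ] [ 0.32072897 -0.1253598   0.001     ] 0.08648902026748002 0.12118754786341679 [np.float64(117.27550547662965), np.float64(117.29436876444593)]
```

Request:
play_rows([
  {"slide": [0.0008, -0.003, -0.04], "rotation": [0, 0, 0]},
  {"slide": [0.0008, -0.003, -0.08], "rotation": [0, 0, 0]},
  {"slide": [0.0008, -0.003, -0.12], "rotation": [0, 0, 0]},
  {"slide": [0.0008, -0.003, -0.16], "rotation": [0, 0, 0]},
  {"slide": [0.0008, -0.003, -0.185], "rotation": [0, 0, 0]},
  {"slide": [0.0008, -0.003, -0.197], "rotation": [0, 0, 0]},
  {"slide": [0.0008, -0.003, -0.201], "rotation": [0, 0, 0]},
  {"slide": [0.0008, -0.003, -0.201], "rotation": [0, 0, 0]},
  {"slide": [0.0008, -0.003, -0.201], "rotation": [0, 0, 0]},
])

```text
time_s: 3.37
ee_pos: [0.3836, -0.2443, 0.0063]
orientation: [76.0, 89.9, 13.3]
contact_force: [-0.2, -0.8, 0.3]
gripper_width: 0.0918
```

Request:
play_rows([
  {"slide": [-0.001, 0, -0.002], "rotation": [0, 0, 0]},
  {"slide": [-0.001, 0, -0.002], "rotation": [0, 0, 0]},
])

```text
time_s: 3.53
ee_pos: [0.3823, -0.245, 0.0046]
orientation: [48.1, 89.9, -14.6]
contact_force: [-1.5, 0.3, -0.8]
gripper_width: 0.0918
```

Request:
play_rows([
  {"slide": [0, 0, 0], "rotation": [0, 0, 0]},
  {"slide": [0, 0, 0], "rotation": [0, 0, 0]},
  {"slide": [0, 0, 0], "rotation": [0, 0, 0]},
  {"slide": [0, 0, 0], "rotation": [0, 0, 0]},
  {"slide": [0, 0, 0], "rotation": [0, 0, 0]},
  {"slide": [0, 0, 0], "rotation": [0, 0, 0]},
  {"slide": [0, 0, 0], "rotation": [0, 0, 0]},
  {"slide": [0, 0, 0], "rotation": [0, 0, 0]},
], hand=0.0)

```text
time_s: 4.2
ee_pos: [0.3814, -0.2451, 0.0037]
orientation: [-113.1, 90.0, -175.9]
contact_force: [-0.2, 0.5, -0.5]
gripper_width: 0.0427
```

```bash
python3 -c "
from h import *
s=sense();print(s['time_s'],s['ee_pos'],s['orientation'],s['contact_force'],s['moment'],s['gripper_width'])
print(R.from_euler('xyz',s['orientation'],degrees=True).as_matrix().round(4))"
```

```text
4.2 [ 0.38141448 -0.24512821  0.00372698] [-113.07187018   89.99875736 -175.86928371] [-0.18771182  0.47017817 -0.50600683] [-0.04492385  0.04763881  0.00215378] 0.04273274219419798
[[-0.      0.8894  0.4571]
 [-0.      0.4571 -0.8894]
 [-1.     -0.     -0.    ]]
```

Request:
play_rows([
  {"slide": [0, 0, 0], "rotation": [0, 0, 0]},
  {"slide": [0, 0, 0], "rotation": [0, 0, 0]},
  {"slide": [0, 0, 0], "rotation": [0, 0, 0]},
  {"slide": [0, 0, 0], "rotation": [0, 0, 0]},
  {"slide": [0, 0, 0], "rotation": [0, 0, 0]},
  {"slide": [0, 0, 0], "rotation": [0, 0, 0]},
  {"slide": [0, 0, 0], "rotation": [0, 0, 0]},
  {"slide": [0, 0, 0], "rotation": [0, 0, 0]},
], hand=0.0)

```text
time_s: 4.87
ee_pos: [0.3815, -0.245, 0.0037]
orientation: [-179.2, 90.0, 118.0]
contact_force: [0.1, -0.2, -0.9]
gripper_width: 0.0196
```

Request:
play_rows([
  {"slide": [0, 0, 0.03], "rotation": [0, 0, 0]},
  {"slide": [0, 0, 0.06], "rotation": [0, 0, 0]},
  {"slide": [0, 0, 0.09], "rotation": [0, 0, 0]},
  {"slide": [0, 0, 0.12], "rotation": [0, 0, 0]},
  {"slide": [0.02, 0, 0.15], "rotation": [0, 0, -0.08]},
  {"slide": [0.05, 0.02, 0.152], "rotation": [0, 0, -0.18]},
  {"slide": [0.08, 0.04, 0.152], "rotation": [0, 0, -0.28]},
  {"slide": [0.11, 0.06, 0.152], "rotation": [0, 0, -0.38]},
  {"slide": [0.14, 0.07, 0.152], "rotation": [0, 0, -0.48]},
  {"slide": [0.16, 0.08, 0.152], "rotation": [0, 0, -0.554]},
])

```text
time_s: 5.7
ee_pos: [0.5441, -0.1628, 0.1555]
orientation: [116.0, 90.0, 21.3]
contact_force: [-0.1, -0.4, -1.3]
gripper_width: 0.0199
```

Request:
play_rows([
  {"slide": [0.012, 0.012, 0], "rotation": [0, 0, 0]},
  {"slide": [0.012, 0.02, 0], "rotation": [0, 0, 0]},
  {"slide": [0.012, 0.02, 0], "rotation": [0, 0, 0]},
  {"slide": [0.012, 0.02, 0], "rotation": [0, 0, 0]},
])

```text
time_s: 6.03
ee_pos: [0.5519, -0.1453, 0.1555]
orientation: [-92.9, 89.9, 172.6]
contact_force: [-0.3, 0.4, -2.3]
gripper_width: 0.02
```

```bash
python3 - <<'E'
from h import *
s=sense();print(s['time_s'],s['ee_pos'],s['contact_force'],s['moment'],s['gripper_width'])
st,w=shot("wrist","w3.png"); _,t=shot("top","t3.png"); _,s3=shot("scene","s3.png")
import pickle; pickle.dump(st,open("w3.pkl","wb"))
print(R.from_euler('xyz',st['orientation'],degrees=True).as_matrix().round(4))
a=cv2.resize(t[140:190,230:330],(400,200),interpolation=cv2.INTER_CUBIC); b=cv2.resize(s3[150:250,340:460],(480,400),interpolation=cv2.INTER_CUBIC)
o=np.zeros((600,800,3),np.uint8); o[:400,:320]=w[:,160:480]; o[:400,320:]=b; o[400:,:400]=a
cv2.imwrite("pics/m3.png",o[:,:,::-1])
E
```

```text
6.0333 [ 0.55186779 -0.14531485  0.15550682] [-0.32213586  0.44057181 -2.25205546] [-0.15280681  0.06193635  0.05482977] 0.020011796465124146
[[-1.40e-03  9.97e-01 -7.76e-02]
 [ 2.00e-04 -7.76e-02 -9.97e-01]
 [-1.00e+00 -1.40e-03 -1.00e-04]]
```

View pics/m3.png

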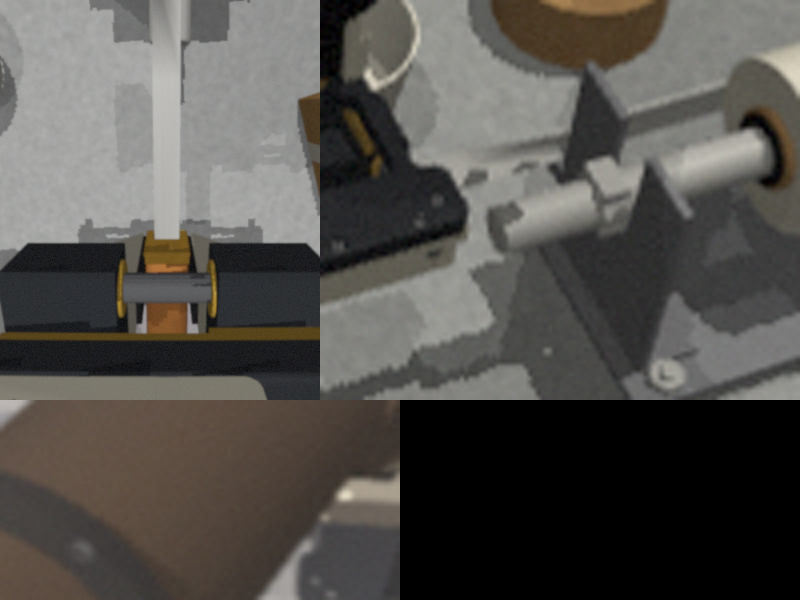

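The montage shows: the blade straight ahead of the hand in the wrist view (m3 cols 152–181), with the bar's right edge just beside it at the top, and the scene view with the nose short of the clip. The top view is blocked by the arm.

```bash
python3 - <<'E'
from h import *
import pickle
st=pickle.load(open("w3.pkl","rb")); c=cam("wrist",st); g=cv2.imread("pics/w3.png").mean(2)
for r in(2,12,24,40,100,200,240): print(r,g[r,302:358].astype(int))
for x in(60,110): 
  p=np.array(st["ee_pos"])+[.0785*x/1e3,.997*x/1e3,.0093]; print(x,proj(c,p))
for y in(-.035,-.02,0.): print(y,proj(c,(.5667+(y-.0194)*.0785,y,.106)),proj(c,(.5667+(y-.0194)*.0785+.0125,y-.001,.106)))
E
```

```text
2 [ 94  94  95  90  94  95  96 113 127 131 130 128 126 125 126 122 124 123
 121 123 124 127 130 135 139 143 142 145 151 154 158 160 165 168 170 171
 174 176 173 160 155 155 155 148 142 136 125 118 109  96  91  94  93  90
  95  95]
12 [ 99  96  97  94  95  95  95 117 130 134 140 139 139 138 136 134 135 135
 132 133 128 132 132 134 138 141 145 149 153 155 158 161 163 166 167 172
 177 176 172 160 155 156 152 148 139 133 128 119 109  90  87  89  90  89
  91  93]
24 [106 103 105 107 106 100  99 117 128 137 143 149 148 148 150 147 147 146
 145 146 145 144 142 143 141 141 145 146 155 155 162 165 166 169 171 173
 178 177 170 160 157 156 151 147 139 134 126 119 105  93  89  95  94  91
  93  89]
40 [144 131 113 114 116 114 111 108 117 127 148 158 161 162 161 161 161 162
 163 163 161 159 159 160 159 161 159 158 157 156 157 160 164 170 174 177
 179 178 155 124 116 119 122 117 119 114 110 103 102 114 115 116 115 117
 119 118]
100 [148 150 148 150 151 151 150 151 152 153 165 182 188 188 188 188 190 189
 189 187 187 188 189 187 188 187 186 187 186 186 186 187 185 186 185 188
 185 178 142 110 101 110 138 149 153 151 154 152 153 152 154 156 156 156
 156 153]
200 [165 160 164 165 165 164 164 162 163 166 167 171 173 176 178 177 178 179
 177 179 176 175 177 177 177 179 178 178 179 178 179 179 180 180 183 181
 181 176 168 164 163 163 164 159 152 148 143 144 147 148 152 151 149 151
 150 149]
240 [ 64  29  32  49  67  73  75  81  79  78  79  81  82  83  87  84  85  86
  87  85  85  88  83  84  84  84  89  85  85  87  85  86  84  84  81  84
  81  77  79  75  79  75  77  79  76  66  49  33  36  68 100  99  97  96
  96  93]
60 [325.9453128  136.19896947]
110 [325.93213608  11.94739146]
-0.035 [329.48968857  38.26088425] [351.18747313  38.31935803]
-0.02 [329.55101054   9.55185488] [351.67644322   9.61523725]
0.0 [329.63442367 -30.36586245] [352.34021584 -30.29501402]
```

Request:
play_rows([
  {"slide": [0.001, 0, -0.004], "rotation": [-0.02, 0.0015, 0]},
  {"slide": [0.0019, 0, -0.008], "rotation": [-0.04, 0.003, 0]},
  {"slide": [0.0019, 0, -0.013], "rotation": [-0.052, 0.004, 0]},
  {"slide": [0.0019, 0, -0.015], "rotation": [-0.052, 0.004, 0]},
  {"slide": [0.0019, 0, -0.015], "rotation": [-0.052, 0.004, 0]},
  {"slide": [0.0019, 0, -0.015], "rotation": [-0.052, 0.004, 0]},
])

```text
time_s: 6.68
ee_pos: [0.5552, -0.145, 0.1405]
orientation: [-0.5, 87.0, -95.0]
contact_force: [0.5, 0.3, -2.3]
gripper_width: 0.0196
```

```bash
cat > q.py <<'E'
from h import *
def q(n=3):
    F=[];M=[]
    for _ in range(1): s=sense();F.append(s['contact_force']);M.append(s['moment'])
    Rm=R.from_euler('xyz',s['orientation'],degrees=True).as_matrix(); f=-Rm[:,2]
    p=np.array(s['ee_pos']); n=p+.137*f+.0037*Rm[:,0]
    print('t',s['time_s'],'tcp',p.round(4),'nose',n.round(4),'pitch',np.degrees(np.arcsin(f[2])).round(2),'yaw',np.degrees(np.arctan2(f[1],f[0])).round(2),'F',np.round(F[-1],2),'M',np.round(M[-1],3),'lat err',((n[0]-.5667-(n[1]-.0194)*.0785)*1e3).round(2))
    return s
def blade(fn):
    st,w=shot("wrist",fn); g=w.mean(2)
    for r in(4,14,40,100,140): print(r,g[r,302:358].astype(int))
if __name__=="__main__": q()
E
python3 -c "
from q import *
q();blade('w4.png')"
```

```text
t 6.6833 tcp [ 0.5552 -0.145   0.1405] nose [ 0.5659 -0.0088  0.1296] pitch -3.0 yaw 85.49 F [ 0.5   0.33 -2.33] M [-0.026  0.099  0.018] lat err 1.45
4 [135 140 150 155 158 162 165 169 172 165 149 136 132 131 129 128 130 129
 127 127 127 130 132 138 142 144 149 150 156 157 160 164 170 169 174 176
 180 179 168 150 139 133 128 120 111  97  95  93  96  94  97  96  96 100
  97  97]
14 [137 141 148 157 160 161 164 167 168 168 155 147 143 144 143 142 142 140
 138 140 140 137 135 138 143 145 152 158 158 159 163 164 167 170 174 177
 180 177 158 145 135 134 126 119 109  96  97  98 101  96 101  98  99  98
  97  97]
40 [164 168 169 171 172 171 172 171 168 166 161 164 165 165 166 163 165 167
 166 166 165 164 165 166 164 165 163 162 162 162 162 167 170 175 180 184
 186 181 160 151 150 150 147 152 148 154 154 155 157 156 156 153 153 151
 151 150]
100 [153 155 155 155 153 153 155 157 155 160 173 189 192 192 193 193 193 192
 192 191 192 191 193 193 193 191 192 192 191 193 192 194 193 191 192 191
 193 189 172 158 157 156 155 156 153 155 151 152 150 153 155 153 153 154
 157 155]
140 [156 153 154 153 154 155 155 156 157 156 162 177 185 188 189 189 190 189
 189 187 187 186 185 189 188 187 187 188 187 189 189 187 188 189 187 190
 189 186 166 155 152 151 150 151 151 153 153 158 155 155 155 154 155 152
 155 153]
```

```bash
python3 - <<'E'
from q import *
g=cv2.imread('pics/w4.png').mean(2)
for r in(4,14): print(r,g[r,285:315].astype(int))
c=cam("wrist",sense()); 
for z in(.1,.106):
  for y in(-.03,-.02): print(z,y,[proj(c,(.5667+(y-.0194)*.0785+d,y,z)) for d in(-.0125,0,.0125)])
E
```

```text
4 [117 118 115 120 119 116 117 114 116 115 116 118 118 117 115 120 131 135
 140 150 155 158 162 165 169 172 165 149 136 132]
14 [117 114 117 117 120 113 118 116 118 116 114 115 112 113 113 123 132 137
 141 148 157 160 161 164 167 168 168 155 147 143]
0.1 -0.03 [array([299.33370169,  21.28583763]), array([322.82569593,  19.18129241]), array([346.39848921,  17.11964351])]
0.1 -0.02 [array([2.98844605e+02, 4.83151995e-02]), array([322.73722242,  -2.12784571]), array([346.7123546 ,  -4.25315368])]
0.106 -0.03 [array([298.41865498,  19.08367406]), array([322.70123642,  16.90327121]), array([347.07014252,  14.76940875])]
0.106 -0.02 [array([297.89755003,  -2.91398654]), array([322.60765631,  -5.17108554]), array([347.40597155,  -7.37279022])]
```

Request:
play_rows([
  {"slide": [-0.0014, 0, -0.001], "rotation": [0, 0, 0]},
  {"slide": [-0.0014, 0, -0.003], "rotation": [0, 0, 0]},
  {"slide": [-0.0014, 0, -0.005], "rotation": [0, 0, 0]},
  {"slide": [-0.0014, 0, -0.005], "rotation": [0, 0, 0]},
])

```text
time_s: 7.07
ee_pos: [0.5537, -0.1451, 0.1354]
orientation: [-0.3, 87.0, -94.8]
contact_force: [0.1, -0.9, -1.3]
gripper_width: 0.0201
```

Request:
play_rows([
  {"slide": [0, 0, -0.001], "rotation": [0, 0, 0]},
  {"slide": [0, 0, -0.002], "rotation": [0, 0, 0]},
  {"slide": [0, 0, -0.002], "rotation": [0, 0, 0]},
])

```text
time_s: 7.32
ee_pos: [0.5539, -0.1451, 0.1336]
orientation: [0.0, 87.0, -94.5]
contact_force: [-0.8, 1.1, -2.4]
gripper_width: 0.0199
```

```bash
python3 q.py
```

```text
t 7.3167 tcp [ 0.5539 -0.1451  0.1336] nose [ 0.5647 -0.0089  0.1227] pitch -2.99 yaw 85.47 F [-0.77  1.08 -2.45] M [0.011 0.077 0.019] lat err 0.22
```

Request:
play_rows([
  {"slide": [0, 0, -0.001], "rotation": [0, 0, 0]},
  {"slide": [0, 0, -0.002], "rotation": [0, 0, 0]},
  {"slide": [0, 0, -0.002], "rotation": [0, 0, 0]},
])

```text
time_s: 7.57
ee_pos: [0.5539, -0.145, 0.1315]
orientation: [-0.1, 87.0, -94.6]
contact_force: [0.3, 0.0, -1.7]
gripper_width: 0.0201
```

Request:
play_rows([
  {"slide": [0, 0, -0.001], "rotation": [0, 0, 0]},
  {"slide": [0, 0, -0.0015], "rotation": [0, 0, 0]},
  {"slide": [0, 0, -0.0015], "rotation": [0, 0, 0]},
])

```text
time_s: 7.82
ee_pos: [0.5539, -0.145, 0.1301]
orientation: [-0.0, 87.0, -94.6]
contact_force: [0.6, 0.3, -1.8]
gripper_width: 0.0197
```

```bash
python3 q.py
```

```text
t 7.8167 tcp [ 0.5539 -0.145   0.1301] nose [ 0.5647 -0.0088  0.1193] pitch -2.99 yaw 85.47 F [ 0.55  0.28 -1.78] M [ 0.002  0.07  -0.019] lat err 0.19
```

Request:
play_rows([
  {"slide": [0, 0, -0.001], "rotation": [0, 0, 0]},
  {"slide": [0, 0, -0.0015], "rotation": [0, 0, 0]},
  {"slide": [0, 0, -0.0015], "rotation": [0, 0, 0]},
])

```text
time_s: 8.07
ee_pos: [0.5539, -0.145, 0.1286]
orientation: [-0.0, 87.0, -94.5]
contact_force: [-0.6, 0.1, -1.9]
gripper_width: 0.02
```

Request:
play_rows([
  {"slide": [0, 0, -0.001], "rotation": [0, 0, 0]},
  {"slide": [0, 0, -0.0015], "rotation": [0, 0, 0]},
  {"slide": [0, 0, -0.0015], "rotation": [0, 0, 0]},
])

```text
time_s: 8.32
ee_pos: [0.5539, -0.145, 0.1271]
orientation: [-0.1, 87.0, -94.6]
contact_force: [-0.2, 0.1, -2.1]
gripper_width: 0.0197
```

```bash
python3 q.py
```

```text
t 8.3167 tcp [ 0.5539 -0.145   0.1271] nose [ 0.5647 -0.0088  0.1163] pitch -2.99 yaw 85.47 F [-0.16  0.11 -2.13] M [0.03  0.029 0.025] lat err 0.18
```

Request:
play_rows([
  {"slide": [0, 0, -0.001], "rotation": [0, 0, 0]},
  {"slide": [0, 0, -0.0015], "rotation": [0, 0, 0]},
  {"slide": [0, 0, -0.0015], "rotation": [0, 0, 0]},
])

```text
time_s: 8.57
ee_pos: [0.554, -0.1451, 0.1257]
orientation: [0.2, 87.0, -94.4]
contact_force: [0.4, 1.1, -1.4]
gripper_width: 0.0199
```

Request:
play_rows([
  {"slide": [0, 0, -0.001], "rotation": [0, 0, 0]},
  {"slide": [0, 0, -0.001], "rotation": [0, 0, 0]},
  {"slide": [0, 0, -0.001], "rotation": [0, 0, 0]},
])

```text
time_s: 8.82
ee_pos: [0.5541, -0.1451, 0.1249]
orientation: [0.6, 87.0, -94.0]
contact_force: [-0.5, -0.5, 2.2]
gripper_width: 0.0198
```

```bash
python3 q.py
```

```text
t 8.8167 tcp [ 0.5541 -0.1451  0.1249] nose [ 0.5649 -0.0089  0.1141] pitch -2.99 yaw 85.46 F [-0.47 -0.53  2.16] M [0.345 0.107 0.044] lat err 0.45
```

Request:
play_rows([
  {"slide": [0, 0, -0.0004], "rotation": [0, 0, 0]},
  {"slide": [0, 0, -0.0006], "rotation": [0, 0, 0]},
  {"slide": [0, 0, -0.0006], "rotation": [0, 0, 0]},
])

```text
time_s: 9.07
ee_pos: [0.554, -0.1452, 0.1242]
orientation: [0.4, 87.0, -94.1]
contact_force: [-0.5, -0.4, 1.1]
gripper_width: 0.02
```

```bash
python3 q.py
```

```text
t 9.0667 tcp [ 0.554  -0.1452  0.1242] nose [ 0.5648 -0.009   0.1134] pitch -2.99 yaw 85.46 F [-0.46 -0.41  1.09] M [0.246 0.082 0.069] lat err 0.38
```

```bash
cat > avg.py <<'E'
from q import *
def avg(n=6):
    F=[];M=[]
    for _ in range(n): s=sense();F.append(s['contact_force']);M.append(s['moment']);imaging.capture("wrist")
    print('Fz',np.round(np.array(F)[:,2],1),'meanF',np.mean(F,0).round(2),'Mx',np.array(M)[:,0].round(2),'M',np.mean(M,0).round(3))
if __name__=="__main__": q();avg()
E
python3 avg.py
```

```text
t 9.0667 tcp [ 0.554  -0.1452  0.1242] nose [ 0.5648 -0.009   0.1134] pitch -2.99 yaw 85.46 F [-0.46 -0.41  1.09] M [0.246 0.082 0.069] lat err 0.38
Fz [1.1 1.7 0.9 2.1 1.9 1.6] meanF [-0.34 -0.78  1.53] Mx [0.25 0.19 0.17 0.22 0.12 0.19] M [0.189 0.081 0.033]
```

Request:
play_rows([
  {"slide": [0, 0, -0.0005], "rotation": [0, 0, 0]},
  {"slide": [0, 0, -0.001], "rotation": [0, 0, 0]},
  {"slide": [0, 0, -0.001], "rotation": [0, 0, 0]},
])

```text
time_s: 9.62
ee_pos: [0.5539, -0.1451, 0.123]
orientation: [0.1, 87.0, -94.4]
contact_force: [-1.0, -1.2, 1.7]
gripper_width: 0.0199
```

```bash
python3 avg.py
```

```text
t 9.6167 tcp [ 0.5539 -0.1451  0.123 ] nose [ 0.5647 -0.0089  0.1122] pitch -2.99 yaw 85.47 F [-1.02 -1.24  1.65] M [ 0.217  0.05  -0.036] lat err 0.25
Fz [1.7 0.7 2.  1.7 1.7 1.6] meanF [-0.09 -0.67  1.57] Mx [0.22 0.19 0.16 0.24 0.2  0.16] M [ 0.197  0.033 -0.029]
```

The press stays at about 3.4 N because the wedge turns in the pads: its lever to the nose is 137 mm. Leaning the nose steeply, about 52° down, shortens that lever and allows the full 5–10 N.

Request:
play_rows([
  {"slide": [0, 0, 0.02], "rotation": [0, 0, 0]},
  {"slide": [0, 0, 0.05], "rotation": [-0.05, 0.004, 0]},
  {"slide": [0, 0, 0.08], "rotation": [-0.15, 0.012, 0]},
  {"slide": [0, 0, 0.11], "rotation": [-0.26, 0.02, 0]},
  {"slide": [0.0004, 0.005, 0.127], "rotation": [-0.37, 0.029, 0]},
  {"slide": [0.001, 0.014, 0.127], "rotation": [-0.49, 0.038, 0]},
  {"slide": [0.002, 0.025, 0.127], "rotation": [-0.61, 0.048, 0]},
  {"slide": [0.003, 0.038, 0.127], "rotation": [-0.73, 0.057, 0]},
  {"slide": [0.0043, 0.055, 0.127], "rotation": [-0.853, 0.067, 0]},
  {"slide": [0.0043, 0.055, 0.127], "rotation": [-0.853, 0.067, 0]},
])

```text
time_s: 10.75
ee_pos: [0.5602, -0.0802, 0.2432]
orientation: [-0.7, 37.3, -94.0]
contact_force: [0.6, 2.7, -4.3]
gripper_width: 0.0203
```

Request:
play_rows([
  {"slide": [0, 0, 0], "rotation": [0, 0, 0]},
  {"slide": [0, 0, 0], "rotation": [0, 0, 0]},
  {"slide": [0, 0, 0], "rotation": [0, 0, 0]},
])

```text
time_s: 11.0
ee_pos: [0.5578, -0.0915, 0.2508]
orientation: [0.1, 38.1, -94.6]
contact_force: [0.3, 0.1, -1.9]
gripper_width: 0.0198
```

```bash
python3 avg.py; python3 - <<'E'
from h import *
print(sense()["joint_pos"])
_,w=shot("wrist","w5.png"); _,s3=shot("scene","s5.png")
o=np.zeros((400,800,3),np.uint8); o[:,:320]=w[:,160:480]; o[:,320:]=cv2.resize(s3[120:240,330:474],(480,400),interpolation=cv2.INTER_CUBIC)
cv2.imwrite("pics/m5.png",o[:,:,::-1])
E
```

```text
t 11.0 tcp [ 0.5578 -0.0915  0.2508] nose [ 0.5646 -0.0102  0.1407] pitch -51.91 yaw 85.24 F [ 0.27  0.11 -1.91] M [ 1.05e+00 -6.00e-02 -1.00e-03] lat err 0.19
Fz [-1.9 -1.1 -0.8 -2.  -0.7 -3. ] meanF [ 0.07  0.43 -1.58] Mx [1.05 1.09 1.13 1.11 1.11 1.09] M [ 1.097 -0.032 -0.005]
[-61.13298216  44.13839579  61.75886469 102.40850494  14.73859693
  63.74165614 -16.82729992]
```

View pics/m5.png

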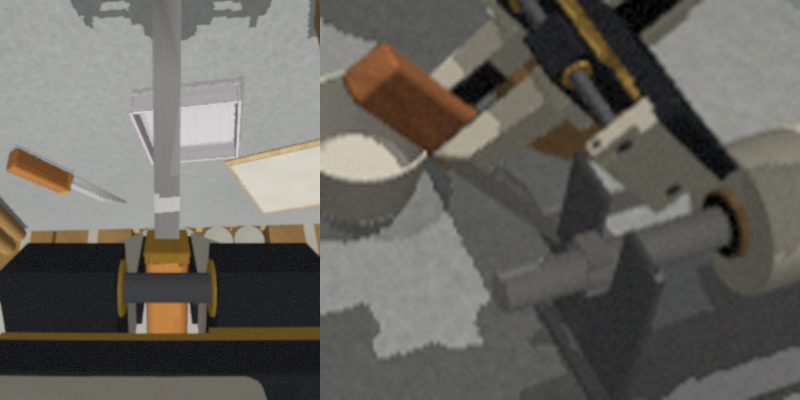

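The view shows the wedge tipped nose-down over the bar, nose short of the clip and nothing near the cheeks or the roll. Now descend.

Request:
play_rows([
  {"slide": [0, 0, -0.008], "rotation": [0, 0, 0]},
  {"slide": [0, 0, -0.015], "rotation": [0, 0, 0]},
  {"slide": [0, 0, -0.02], "rotation": [0, 0, 0]},
  {"slide": [0, 0, -0.023], "rotation": [0, 0, 0]},
  {"slide": [0, 0, -0.024], "rotation": [0, 0, 0]},
  {"slide": [0, 0, -0.024], "rotation": [0, 0, 0]},
  {"slide": [0, 0, -0.024], "rotation": [0, 0, 0]},
])

```text
time_s: 11.98
ee_pos: [0.5583, -0.0901, 0.2262]
orientation: [0.0, 38.0, -94.5]
contact_force: [0.8, -0.1, -0.5]
gripper_width: 0.0199
```

Request:
play_rows([
  {"slide": [0, 0, -0.001], "rotation": [0, 0, 0]},
  {"slide": [0, 0, -0.0015], "rotation": [0, 0, 0]},
  {"slide": [0, 0, -0.0015], "rotation": [0, 0, 0]},
])

```text
time_s: 12.23
ee_pos: [0.5583, -0.09, 0.2247]
orientation: [0.1, 38.0, -94.5]
contact_force: [-0.2, 0.1, -1.6]
gripper_width: 0.0197
```

```bash
python3 avg.py
```

```text
t 12.2333 tcp [ 0.5583 -0.09    0.2247] nose [ 0.5648 -0.0089  0.1144] pitch -52.0 yaw 85.44 F [-0.25  0.13 -1.63] M [ 1.136  0.003 -0.043] lat err 0.3
Fz [-1.6 -2.  -0.6 -0.2 -1.4 -1.9] meanF [-0.2   0.25 -1.27] Mx [1.14 1.15 1.14 1.13 1.11 1.08] M [ 1.125 -0.028 -0.011]
```

Request:
play_rows([
  {"slide": [0, 0, -0.0005], "rotation": [0, 0, 0]},
  {"slide": [0, 0, -0.001], "rotation": [0, 0, 0]},
  {"slide": [0, 0, -0.001], "rotation": [0, 0, 0]},
])

```text
time_s: 12.78
ee_pos: [0.5582, -0.09, 0.2235]
orientation: [0.0, 38.0, -94.5]
contact_force: [-0.3, 0.3, -2.2]
gripper_width: 0.02
```

Request:
play_rows([
  {"slide": [0, 0, -0.0005], "rotation": [0, 0, 0]},
  {"slide": [0, 0, -0.0008], "rotation": [0, 0, 0]},
  {"slide": [0, 0, -0.0008], "rotation": [0, 0, 0]},
])

```text
time_s: 13.03
ee_pos: [0.5582, -0.0901, 0.2228]
orientation: [0.0, 38.0, -94.5]
contact_force: [-0.2, 0.3, -1.1]
gripper_width: 0.02
```

```bash
python3 avg.py
```

```text
t 13.0333 tcp [ 0.5582 -0.0901  0.2228] nose [ 0.5647 -0.0089  0.1125] pitch -52.02 yaw 85.45 F [-0.2   0.31 -1.09] M [ 1.158 -0.034  0.025] lat err 0.21
Fz [-1.1 -2.1 -1.7 -1.9 -2.  -2.2] meanF [-0.11  0.17 -1.84] Mx [1.16 1.09 1.12 1.08 1.14 1.13] M [ 1.119 -0.041  0.009]
```

Request:
play_rows([
  {"slide": [0, 0, -0.0005], "rotation": [0, 0, 0]},
  {"slide": [0, 0, -0.001], "rotation": [0, 0, 0]},
  {"slide": [0, 0, -0.001], "rotation": [0, 0, 0]},
])

```text
time_s: 13.58
ee_pos: [0.5583, -0.0902, 0.222]
orientation: [0.1, 38.0, -94.5]
contact_force: [-0.9, -0.6, 0.0]
gripper_width: 0.0199
```

Request:
play_rows([
  {"slide": [0, 0, -0.0005], "rotation": [0, 0, 0]},
  {"slide": [0, 0, -0.001], "rotation": [0, 0, 0]},
  {"slide": [0, 0, -0.001], "rotation": [0, 0, 0]},
])

```text
time_s: 13.83
ee_pos: [0.5583, -0.0906, 0.2214]
orientation: [0.1, 37.9, -94.5]
contact_force: [-0.1, -0.0, 4.4]
gripper_width: 0.0197
```

```bash
python3 avg.py
```

```text
t 13.8333 tcp [ 0.5583 -0.0906  0.2214] nose [ 0.5649 -0.0095  0.1111] pitch -52.06 yaw 85.39 F [-0.12 -0.    4.4 ] M [ 0.231  0.124 -0.034] lat err 0.45
Fz [4.4 5.2 4.5 4.6 4.8 5. ] meanF [-0.28 -1.05  4.75] Mx [0.23 0.2  0.25 0.2  0.2  0.18] M [ 0.213  0.134 -0.047]
```

Press ≈ 6.4 N (4.75 plus the ~1.7 N baseline). A touch more makes it definite, then ease off.

Request:
play_rows([
  {"slide": [0, 0, -0.0003], "rotation": [0, 0, 0]},
  {"slide": [0, 0, -0.0003], "rotation": [0, 0, 0]},
  {"slide": [0, 0, -0.0003], "rotation": [0, 0, 0]},
  {"slide": [0, 0, -0.0003], "rotation": [0, 0, 0]},
])

```text
time_s: 14.47
ee_pos: [0.5583, -0.0907, 0.2213]
orientation: [0.1, 37.9, -94.5]
contact_force: [0.2, -1.9, 6.1]
gripper_width: 0.0199
```

```bash
python3 avg.py
```

```text
t 14.4667 tcp [ 0.5583 -0.0907  0.2213] nose [ 0.5649 -0.0097  0.111 ] pitch -52.07 yaw 85.37 F [ 0.17 -1.89  6.05] M [ 0.056  0.141 -0.087] lat err 0.48
Fz [6.1 6.  6.3 6.1 6.4 6.2] meanF [-0.4  -1.8   6.17] Mx [0.06 0.08 0.01 0.02 0.12 0.1 ] M [ 0.064  0.139 -0.049]
```

Press ≈ 7.8 N, held. Ease off, back to near level.

Request:
play_rows([
  {"slide": [0, 0, 0.005], "rotation": [0, 0, 0]},
  {"slide": [0, -0.005, 0.02], "rotation": [0.05, -0.004, 0]},
  {"slide": [-0.001, -0.015, 0.02], "rotation": [0.16, -0.012, 0]},
  {"slide": [-0.002, -0.025, 0.015], "rotation": [0.28, -0.022, 0]},
  {"slide": [-0.003, -0.035, 0.005], "rotation": [0.4, -0.031, 0]},
  {"slide": [-0.004, -0.045, -0.01], "rotation": [0.52, -0.041, 0]},
  {"slide": [-0.0044, -0.055, -0.03], "rotation": [0.64, -0.05, 0]},
  {"slide": [-0.0044, -0.057, -0.05], "rotation": [0.76, -0.06, 0]},
  {"slide": [-0.0044, -0.057, -0.07], "rotation": [0.836, -0.066, 0]},
  {"slide": [-0.0044, -0.057, -0.08], "rotation": [0.836, -0.066, 0]},
])

```text
time_s: 15.6
ee_pos: [0.5515, -0.1537, 0.1404]
orientation: [1.5, 86.2, -93.7]
contact_force: [-1.0, -0.7, -1.7]
gripper_width: 0.0197
```

Request:
play_rows([
  {"slide": [0, 0, 0], "rotation": [0, 0, 0]},
  {"slide": [0, 0, 0], "rotation": [0, 0, 0]},
  {"slide": [0, 0, 0], "rotation": [0, 0, 0]},
  {"slide": [0, 0, 0], "rotation": [0, 0, 0]},
])

```text
time_s: 15.93
ee_pos: [0.5549, -0.145, 0.141]
orientation: [0.7, 86.0, -93.6]
contact_force: [-0.3, 0.6, -1.0]
gripper_width: 0.0199
```

```bash
python3 avg.py
```

```text
t 15.9333 tcp [ 0.5549 -0.145   0.141 ] nose [ 0.5651 -0.009   0.1277] pitch -4.01 yaw 85.69 F [-0.31  0.59 -1.  ] M [ 0.021  0.084 -0.032] lat err 0.65
Fz [-1.  -1.7 -0.6 -1.8 -0.5 -1.8] meanF [ 0.13  0.39 -1.24] Mx [ 0.02 -0.02  0.04 -0.01 -0.03 -0.02] M [-0.001  0.061 -0.022]
```

Request:
play_rows([
  {"slide": [-0.0003, 0, -0.006], "rotation": [0, 0, -0.003]},
  {"slide": [-0.0003, 0, -0.011], "rotation": [0, 0, -0.003]},
  {"slide": [-0.0003, 0, -0.014], "rotation": [0, 0, -0.003]},
  {"slide": [-0.0003, 0, -0.014], "rotation": [0, 0, -0.003]},
  {"slide": [-0.0003, 0, -0.014], "rotation": [0, 0, -0.003]},
])

```text
time_s: 16.65
ee_pos: [0.5534, -0.1471, 0.1262]
orientation: [-0.1, 86.0, -94.8]
contact_force: [0.2, -0.1, -2.2]
gripper_width: 0.0199
```

Request:
play_rows([
  {"slide": [0, 0, -0.0005], "rotation": [0, 0, 0]},
  {"slide": [0, 0, -0.001], "rotation": [0, 0, 0]},
  {"slide": [0, 0, -0.001], "rotation": [0, 0, 0]},
])

```text
time_s: 16.9
ee_pos: [0.5537, -0.1472, 0.1257]
orientation: [0.6, 86.0, -94.1]
contact_force: [0.1, -0.5, -0.2]
gripper_width: 0.0197
```

```bash
python3 avg.py
```

```text
t 16.9 tcp [ 0.5537 -0.1472  0.1257] nose [ 0.5649 -0.0113  0.1125] pitch -3.97 yaw 85.28 F [ 0.08 -0.5  -0.17] M [ 0.147  0.065 -0.012] lat err 0.59
Fz [-0.2  0.1 -0.5 -0.1 -0.5 -0.6] meanF [ 0.21 -0.42 -0.3 ] Mx [0.15 0.1  0.05 0.07 0.08 0.13] M [ 0.097  0.047 -0.008]
```

Request:
play_rows([
  {"slide": [-0.0003, 0, -0.0015], "rotation": [0.013, -0.001, 0.001]},
  {"slide": [-0.0005, 0, -0.0034], "rotation": [0.028, -0.002, 0.002]},
  {"slide": [-0.0005, 0, -0.0052], "rotation": [0.04, -0.003, 0.002]},
  {"slide": [-0.0005, 0, -0.0064], "rotation": [0.048, -0.004, 0.002]},
  {"slide": [-0.0005, 0, -0.0065], "rotation": [0.048, -0.004, 0.002]},
  {"slide": [-0.0005, 0, -0.0065], "rotation": [0.048, -0.004, 0.002]},
])

```text
time_s: 17.7
ee_pos: [0.553, -0.1476, 0.1191]
orientation: [1.7, 88.8, -93.0]
contact_force: [-0.9, 0.5, 0.6]
gripper_width: 0.0197
```

```bash
python3 avg.py; python3 - <<'E'
from h import *
_,w=shot("wrist","w6.png"); g=w.mean(2)
for r in(2,10,20): print(r,g[r,292:360].astype(int))
E
```

```text
t 17.7 tcp [ 0.553  -0.1476  0.1191] nose [ 0.5641 -0.0112  0.1125] pitch -1.21 yaw 85.35 F [-0.9   0.52  0.59] M [ 0.068  0.112 -0.012] lat err -0.23
Fz [0.6 0.3 1.1 1.  0.2 1.1] meanF [-0.03 -0.16  0.73] Mx [0.07 0.11 0.06 0.04 0.09 0.07] M [ 0.075  0.046 -0.001]
2 [108 100 100  95  97 100 100 104 110 122 133 139 143 149 155 158 160 161
 167 166 151 139 132 133 132 129 127 126 126 127 125 131 133 135 140 145
 146 151 151 156 158 160 163 167 170 175 178 180 174 151 154 156 156 152
 147 143 137 129 125 119 110  94  94  96  99  97  96  98]
10 [116 117 115 114 114 113 109 110 109 120 132 137 142 149 153 157 162 164
 161 144 132 138 141 139 141 138 136 138 136 134 135 135 134 134 139 142
 150 152 156 159 158 160 164 168 173 174 177 181 176 154 155 157 156 153
 148 143 137 129 125 117 109 102  99  98  97  96  97  99]
20 [116 114 110 116 115 117 115 115 111 112 119 122 125 124 125 117 111 101
 100 106 124 142 149 150 150 149 148 149 147 146 145 144 145 145 143 144
 144 150 157 160 164 167 168 171 171 175 179 180 173 137 106 102 104 111
 115 120 117 112 109 100  93  99 100  99 101  98  96  97]
```

Bar edges 300.5/352.7 and blade 311.5/340.8 at row 2: centred within ~0.3 mm. Lighten the press and slide.

Request:
play_rows([
  {"slide": [0, 0, 0.0003], "rotation": [0, 0, 0]},
  {"slide": [0.0003, 0.004, 0.0004], "rotation": [0, 0, 0]},
  {"slide": [0.0006, 0.008, 0.0004], "rotation": [0, 0, 0]},
  {"slide": [0.0009, 0.012, 0.0004], "rotation": [0, 0, 0]},
  {"slide": [0.0013, 0.016, 0.0004], "rotation": [0, 0, 0]},
  {"slide": [0.0016, 0.02, 0.0004], "rotation": [0, 0, 0]},
  {"slide": [0.0016, 0.02, 0.0004], "rotation": [0, 0, 0]},
  {"slide": [0.0016, 0.02, 0.0004], "rotation": [0, 0, 0]},
])

```text
time_s: 18.72
ee_pos: [0.5547, -0.1265, 0.1194]
orientation: [1.2, 88.8, -93.3]
contact_force: [1.1, 0.3, -0.1]
gripper_width: 0.0196
```

```bash
python3 avg.py
```

```text
t 18.7167 tcp [ 0.5547 -0.1265  0.1194] nose [0.5656 0.01   0.1128] pitch -1.19 yaw 85.45 F [ 1.14  0.28 -0.09] M [ 0.095  0.076 -0.003] lat err -0.38
Fz [-0.1 -0.5 -0.4 -1.1 -1.5 -0.7] meanF [-0.   -0.28 -0.71] Mx [0.1  0.11 0.1  0.12 0.11 0.08] M [0.101 0.066 0.008]
```

Request:
play_rows([
  {"slide": [0.0003, 0.0015, 0], "rotation": [0, 0, 0]},
  {"slide": [0.0005, 0.003, 0], "rotation": [0, 0, 0]},
  {"slide": [0.0006, 0.0045, 0], "rotation": [0, 0, 0]},
  {"slide": [0.0007, 0.006, 0], "rotation": [0, 0, 0]},
  {"slide": [0.0007, 0.006, 0], "rotation": [0, 0, 0]},
])

```text
time_s: 19.43
ee_pos: [0.5554, -0.1206, 0.1194]
orientation: [1.4, 88.8, -93.1]
contact_force: [0.6, -0.9, -0.6]
gripper_width: 0.02
```

```bash
python3 avg.py
```

```text
t 19.4333 tcp [ 0.5554 -0.1206  0.1194] nose [0.5664 0.0159 0.1129] pitch -1.19 yaw 85.43 F [ 0.62 -0.9  -0.55] M [ 0.16   0.043 -0.029] lat err -0.07
Fz [-0.6 -1.6 -2.  -0.6 -1.  -1.6] meanF [-0.15 -0.02 -1.23] Mx [0.16 0.16 0.14 0.12 0.13 0.1 ] M [0.133 0.061 0.   ]
```

Request:
play_rows([
  {"slide": [0.0001, 0.0015, 0], "rotation": [0, 0, 0]},
  {"slide": [0.0002, 0.003, 0], "rotation": [0, 0, 0]},
  {"slide": [0.0004, 0.0045, 0], "rotation": [0, 0, 0]},
  {"slide": [0.0005, 0.006, 0], "rotation": [0, 0, 0]},
  {"slide": [0.0006, 0.0075, 0], "rotation": [0, 0, 0]},
  {"slide": [0.0006, 0.0075, 0], "rotation": [0, 0, 0]},
])

```text
time_s: 20.23
ee_pos: [0.556, -0.1135, 0.1195]
orientation: [1.8, 88.8, -92.8]
contact_force: [0.1, -1.3, -0.2]
gripper_width: 0.0198
```

```bash
python3 avg.py; python3 - <<'E'
from h import *
_,s3=shot("scene","s7.png"); cv2.imwrite("pics/m7.png",cv2.resize(s3[150:250,360:480],(720,600),interpolation=cv2.INTER_CUBIC)[:,:,::-1])
E
```

```text
t 20.2333 tcp [ 0.556  -0.1135  0.1195] nose [0.567  0.0229 0.1128] pitch -1.22 yaw 85.41 F [ 0.07 -1.28 -0.17] M [-0.239  0.06  -0.051] lat err -0.0
Fz [-0.2  0.  -0.8  0.1 -0.  -0.5] meanF [ 0.01 -1.19 -0.25] Mx [-0.24 -0.27 -0.24 -0.24 -0.22 -0.16] M [-0.23   0.037 -0.028]
```

View pics/m7.png

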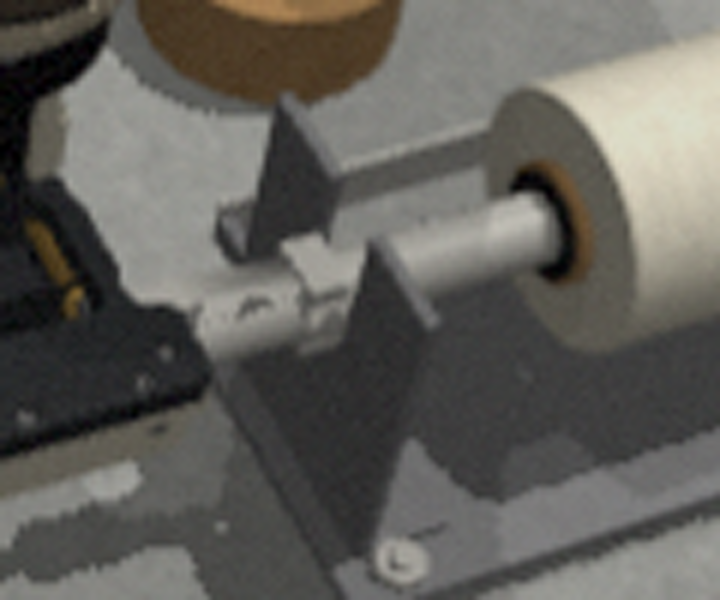

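The wedge's blade runs along the bar into the clip at (320,265), entering under the bridge. Push ~1 N. Continue.

Request:
play_rows([
  {"slide": [0.0001, 0.0015, 0], "rotation": [0, 0, 0]},
  {"slide": [0.0002, 0.003, 0], "rotation": [0, 0, 0]},
  {"slide": [0.0004, 0.0045, 0], "rotation": [0, 0, 0]},
  {"slide": [0.0005, 0.006, 0], "rotation": [0, 0, 0]},
  {"slide": [0.0006, 0.0075, 0], "rotation": [0, 0, 0]},
  {"slide": [0.0007, 0.009, 0], "rotation": [0, 0, 0]},
  {"slide": [0.0007, 0.009, 0], "rotation": [0, 0, 0]},
])

```text
time_s: 21.17
ee_pos: [0.5567, -0.1044, 0.1194]
orientation: [1.5, 88.8, -93.1]
contact_force: [-0.2, -2.7, 0.0]
gripper_width: 0.0198
```

```bash
python3 avg.py
```

```text
t 21.1667 tcp [ 0.5567 -0.1044  0.1194] nose [0.5676 0.0321 0.1128] pitch -1.21 yaw 85.41 F [-0.16 -2.74  0.04] M [-0.634  0.074  0.01 ] lat err -0.06
Fz [ 0.  -0.9 -0.5 -1.1 -0.2 -0.1] meanF [ 0.1  -2.54 -0.47] Mx [-0.63 -0.59 -0.53 -0.52 -0.53 -0.48] M [-0.549  0.054 -0.004]
```

Request:
play_rows([
  {"slide": [0.0001, 0.0015, 0], "rotation": [0, 0, 0]},
  {"slide": [0.0002, 0.003, 0], "rotation": [0, 0, 0]},
  {"slide": [0.0004, 0.0045, 0], "rotation": [0, 0, 0]},
  {"slide": [0.0005, 0.006, 0], "rotation": [0, 0, 0]},
  {"slide": [0.0006, 0.0075, 0], "rotation": [0, 0, 0]},
  {"slide": [0.0007, 0.009, 0], "rotation": [0, 0, 0]},
  {"slide": [0.0008, 0.0105, 0], "rotation": [0, 0, 0]},
  {"slide": [0.0009, 0.012, 0], "rotation": [0, 0, 0]},
])

```text
time_s: 22.13
ee_pos: [0.5575, -0.0932, 0.1195]
orientation: [1.9, 88.7, -92.7]
contact_force: [-0.6, -5.4, 0.1]
gripper_width: 0.0198
```

```bash
python3 avg.py
```

```text
t 22.1333 tcp [ 0.5575 -0.0932  0.1195] nose [0.5686 0.0432 0.1128] pitch -1.26 yaw 85.37 F [-0.63 -5.35  0.09] M [-1.158  0.126 -0.043] lat err -0.01
Fz [ 0.1 -0.7 -0.9 -0.9 -1.3 -2. ] meanF [-0.17 -4.58 -0.96] Mx [-1.16 -0.93 -0.87 -0.91 -0.92 -0.96] M [-0.957  0.095 -0.023]
```

Request:
play_rows([
  {"slide": [0.0001, 0.0015, 0], "rotation": [0, 0, 0]},
  {"slide": [0.0002, 0.003, 0], "rotation": [0, 0, 0]},
  {"slide": [0.0004, 0.0045, 0], "rotation": [0, 0, 0]},
  {"slide": [0.0005, 0.006, 0], "rotation": [0, 0, 0]},
  {"slide": [0.0006, 0.0075, 0], "rotation": [0, 0, 0]},
  {"slide": [0.0007, 0.009, 0], "rotation": [0, 0, 0]},
  {"slide": [0.0008, 0.0105, 0], "rotation": [0, 0, 0]},
  {"slide": [0.0009, 0.012, 0], "rotation": [0, 0, 0]},
])

```text
time_s: 23.1
ee_pos: [0.5584, -0.0805, 0.1194]
orientation: [1.2, 88.8, -93.4]
contact_force: [0.3, -4.6, -1.2]
gripper_width: 0.0194
```

```bash
python3 avg.py
```

```text
t 23.1 tcp [ 0.5584 -0.0805  0.1194] nose [0.5694 0.056  0.1128] pitch -1.21 yaw 85.4 F [ 0.35 -4.65 -1.21] M [-0.938  0.161 -0.044] lat err -0.19
Fz [-1.2 -1.1 -0.3 -0.8 -1.7 -1.5] meanF [-0.14 -2.26 -1.1 ] Mx [-0.94 -0.6  -0.53 -0.44 -0.37 -0.31] M [-0.53   0.088 -0.026]
```

Request:
play_rows([
  {"slide": [0.0002, 0.0015, 0], "rotation": [0, 0, 0]},
  {"slide": [0.0003, 0.003, 0], "rotation": [0, 0, 0]},
  {"slide": [0.0005, 0.0045, 0], "rotation": [0, 0, 0]},
  {"slide": [0.0006, 0.006, 0], "rotation": [0, 0, 0]},
  {"slide": [0.0007, 0.0075, 0], "rotation": [0, 0, 0]},
  {"slide": [0.0008, 0.009, 0], "rotation": [0, 0, 0]},
  {"slide": [0.0009, 0.0105, 0], "rotation": [0, 0, 0]},
  {"slide": [0.001, 0.012, 0], "rotation": [0, 0, 0]},
])

```text
time_s: 24.07
ee_pos: [0.5595, -0.068, 0.1194]
orientation: [1.4, 88.8, -93.2]
contact_force: [-0.3, -2.9, -1.5]
gripper_width: 0.0198
```

```bash
python3 avg.py
```

```text
t 24.0667 tcp [ 0.5595 -0.068   0.1194] nose [0.5704 0.0684 0.1129] pitch -1.18 yaw 85.42 F [-0.27 -2.95 -1.52] M [-0.455  0.024  0.026] lat err -0.1
Fz [-1.5 -0.7 -1.5 -0.2 -1.2 -0.7] meanF [-0.26 -0.82 -0.96] Mx [-0.45 -0.18  0.04  0.04  0.1   0.09] M [-0.06   0.046  0.006]
```

Request:
play_rows([
  {"slide": [0.0002, 0.0015, 0], "rotation": [0, 0, 0]},
  {"slide": [0.0003, 0.003, 0], "rotation": [0, 0, 0]},
  {"slide": [0.0005, 0.0045, 0], "rotation": [0, 0, 0]},
  {"slide": [0.0006, 0.006, 0], "rotation": [0, 0, 0]},
  {"slide": [0.0007, 0.0075, 0], "rotation": [0, 0, 0]},
  {"slide": [0.0008, 0.009, 0], "rotation": [0, 0, 0]},
  {"slide": [0.0009, 0.0105, 0], "rotation": [0, 0, 0]},
  {"slide": [0.001, 0.012, 0], "rotation": [0, 0, 0]},
  {"slide": [0.0011, 0.0135, 0], "rotation": [0, 0, 0]},
  {"slide": [0.0012, 0.015, 0], "rotation": [0, 0, 0]},
])

```text
time_s: 25.2
ee_pos: [0.5607, -0.0533, 0.1194]
orientation: [1.5, 88.8, -93.1]
contact_force: [0.1, -0.0, -1.0]
gripper_width: 0.0198
```

```bash
python3 avg.py; python3 - <<'E'
from h import *
_,w=shot("wrist","w8.png"); _,s3=shot("scene","s8.png")
o=np.zeros((600,800,3),np.uint8); o[:400,:320]=w[:,160:480]; o[:400,320:]=cv2.resize(s3[150:250,350:470],(480,400),interpolation=cv2.INTER_CUBIC)
cv2.imwrite("pics/m8.png",o[:400,:,::-1])
E
```

```text
t 25.2 tcp [ 0.5607 -0.0533  0.1194] nose [0.5717 0.0831 0.1129] pitch -1.2 yaw 85.41 F [ 0.09 -0.03 -1.02] M [ 0.002 -0.037 -0.016] lat err -0.05
Fz [-1.  -0.  -0.2 -0.1 -0.2 -0.7] meanF [ 0.2   0.06 -0.39] Mx [0.   0.09 0.09 0.06 0.07 0.11] M [ 0.07   0.019 -0.008]
```

View pics/m8.png

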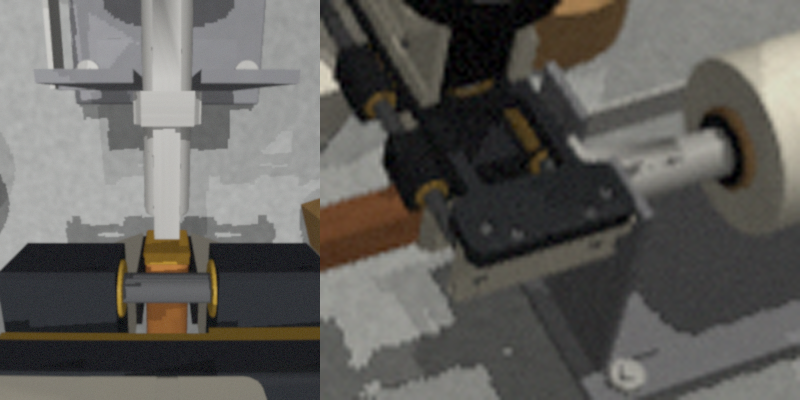

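The wrist view shows the clip astride the blade at (168,107) against the cheek. The push has dropped to nil, so it is sprung free. Go 4 mm further, then lift level.

Request:
play_rows([
  {"slide": [0.0002, 0.002, 0], "rotation": [0, 0, 0]},
  {"slide": [0.0003, 0.004, 0], "rotation": [0, 0, 0]},
  {"slide": [0.0003, 0.004, 0.001], "rotation": [0.01, 0, 0]},
  {"slide": [0.0003, 0.004, 0.002], "rotation": [0.02, -0.001, 0]},
  {"slide": [0.0003, 0.004, 0.004], "rotation": [0.03, -0.002, 0]},
  {"slide": [0.0003, 0.004, 0.007], "rotation": [0.03, -0.002, 0]},
  {"slide": [0.0003, 0.004, 0.01], "rotation": [0.03, -0.002, 0]},
  {"slide": [0.0003, 0.004, 0.013], "rotation": [0.03, -0.002, 0]},
  {"slide": [0.0003, 0.004, 0.016], "rotation": [0.03, -0.002, 0]},
  {"slide": [0.0003, 0.004, 0.016], "rotation": [0.03, -0.002, 0]},
])

```text
time_s: 26.43
ee_pos: [0.5613, -0.0495, 0.1362]
orientation: [173.2, 89.5, 78.7]
contact_force: [-0.6, -0.3, -1.2]
gripper_width: 0.0195
```

```bash
python3 avg.py; python3 - <<'E'
from h import *
_,w=shot("wrist","w9.png"); _,s3=shot("scene","s9.png")
o=np.zeros((400,800,3),np.uint8); o[:400,:320]=w[:,160:480]; o[:400,320:]=cv2.resize(s3[150:250,350:470],(480,400),interpolation=cv2.INTER_CUBIC)
cv2.imwrite("pics/m9.png",o[:,:,::-1])
E
```

```text
t 26.4333 tcp [ 0.5613 -0.0495  0.1362] nose [0.5723 0.0871 0.1337] pitch 0.53 yaw 85.41 F [-0.57 -0.25 -1.24] M [-0.086  0.131 -0.004] lat err 0.29
Fz [-1.2 -2.5 -2.6 -1.4 -2.1 -2.4] meanF [ 0.04  0.06 -2.05] Mx [-0.09 -0.14 -0.14 -0.12 -0.16 -0.15] M [-0.131  0.086 -0.004]
```

View pics/m9.png

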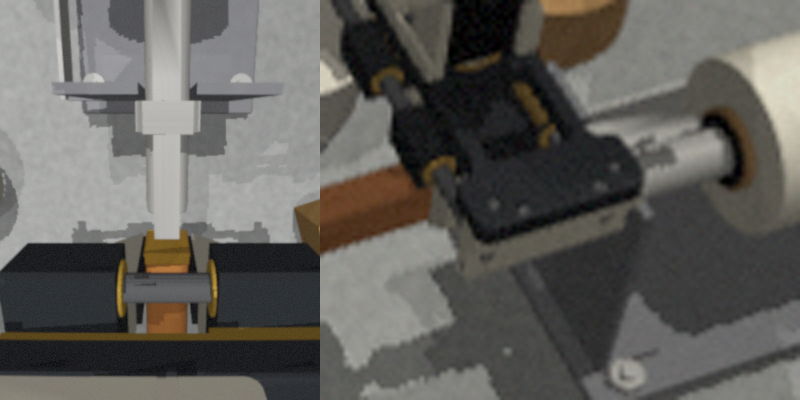

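The clip rides the blade at (168,117) as it lifts, with the bar clear beneath. Carry it to the tray with gentle ramps.

Request:
play_rows([
  {"slide": [0, 0, 0.005], "rotation": [0, 0, 0]},
  {"slide": [0, 0, 0.015], "rotation": [0, 0, 0]},
  {"slide": [0, -0.003, 0.03], "rotation": [0, 0, 0]},
  {"slide": [0, -0.009, 0.044], "rotation": [0, 0, 0]},
  {"slide": [0, -0.018, 0.054], "rotation": [0, 0, 0]},
  {"slide": [0, -0.03, 0.058], "rotation": [0, 0, 0]},
  {"slide": [0, -0.045, 0.06], "rotation": [0, 0, 0]},
  {"slide": [0, -0.063, 0.06], "rotation": [0, 0, 0]},
  {"slide": [0, -0.083, 0.06], "rotation": [0, 0, 0]},
  {"slide": [0, -0.105, 0.06], "rotation": [0, 0, 0]},
])

```text
time_s: 27.67
ee_pos: [0.5607, -0.1559, 0.1955]
orientation: [179.8, 89.5, 85.3]
contact_force: [0.4, 0.8, -1.7]
gripper_width: 0.0196
```

Request:
play_rows([
  {"slide": [0, -0.024, 0], "rotation": [0, 0, 0]},
  {"slide": [0, -0.049, 0], "rotation": [0, 0, 0]},
  {"slide": [0, -0.075, 0], "rotation": [0, 0, 0]},
  {"slide": [0, -0.101, 0], "rotation": [0, 0, 0]},
  {"slide": [0, -0.127, 0], "rotation": [0, 0, 0]},
  {"slide": [0, -0.153, 0], "rotation": [0, 0, 0]},
  {"slide": [0, -0.179, 0], "rotation": [0, 0, 0]},
  {"slide": [0, -0.205, 0], "rotation": [0, 0, 0]},
  {"slide": [0, -0.231, 0], "rotation": [0, 0, 0]},
  {"slide": [0, -0.255, 0], "rotation": [0, 0, 0]},
])

```text
time_s: 28.5
ee_pos: [0.5598, -0.4122, 0.1952]
orientation: [-176.6, 89.5, 88.7]
contact_force: [0.3, 0.2, -2.3]
gripper_width: 0.0199
```

Request:
play_rows([
  {"slide": [0, -0.02, -0.004], "rotation": [0, 0, 0]},
  {"slide": [0, -0.038, -0.01], "rotation": [0, 0, 0]},
  {"slide": [0, -0.053, -0.018], "rotation": [0, 0, 0]},
  {"slide": [0, -0.064, -0.028], "rotation": [0, 0, 0]},
  {"slide": [0, -0.072, -0.038], "rotation": [0, 0, 0]},
  {"slide": [0, -0.076, -0.048], "rotation": [0, 0, 0]},
  {"slide": [0, -0.077, -0.056], "rotation": [0, 0, 0]},
  {"slide": [0, -0.077, -0.06], "rotation": [0, 0, 0]},
  {"slide": [0, -0.077, -0.06], "rotation": [0, 0, 0]},
  {"slide": [0, -0.077, -0.06], "rotation": [0, 0, 0]},
])

```text
time_s: 29.33
ee_pos: [0.5615, -0.4856, 0.1354]
orientation: [179.0, 89.4, 84.5]
contact_force: [0.1, -1.0, -2.1]
gripper_width: 0.0198
```

```bash
python3 avg.py; python3 - <<'E'
from h import *
st,w=shot("wrist","w10.png"); print(st["joint_pos"].round(1)); g=w.mean(2)
a=cv2.imread("pics/w9.png").mean(2)
print("clip width profile (dark/bright) per row, now:"); 
for r in range(20,230,15): print(r,a[r,290:362:3].astype(int), g[r,290:362:3].astype(int))
E
```

```text
t 29.3333 tcp [ 0.5615 -0.4856  0.1354] nose [ 0.5723 -0.349   0.1331] pitch 0.55 yaw 85.47 F [ 0.09 -1.03 -2.09] M [-0.18   0.028 -0.018] lat err 34.54
Fz [-2.1 -1.9 -2.1 -2.1 -1.9 -1.3] meanF [ 0.23 -0.12 -1.9 ] Mx [-0.18 -0.17 -0.15 -0.13 -0.15 -0.16] M [-0.155  0.036  0.017]
[ 18.   43.8  35.3  78.5 -26.4  66.2  51.9]
clip width profile (dark/bright) per row, now:
20 [ 87  83  83  84  84 122 147 156 151 151 146 145 140 148 162 170 177 162
 146 126 100  81  85  85] [209 210 209 210 209 209 209 203 144 140 139 138 135 142 157 163 170 202
 207 207 207 208 207 207]
35 [ 86  84  84  86  85 120 145 156 161 162 164 159 159 155 159 172 181 162
 147 128  91  86  85  83] [210 210 210 210 209 209 210 205 155 154 153 152 148 145 153 165 172 200
 208 208 208 206 207 207]
50 [136 136 136 134 138 126 145 160 172 173 171 174 174 171 170 170 180 166
 146 125 123 136 137 136] [210 210 209 209 210 209 210 205 168 166 163 166 164 162 158 161 172 205
 208 207 206 206 205 206]
65 [140 138 139 138 139 128 144 160 183 184 183 183 182 181 181 180 179 166
 145 127 132 141 137 139] [211 209 210 210 211 209
[... 1392 characters left out ...]
 144 146 145 145 151 151 149 172 173 176 174 176 175 176 176 177  98
  96 150 153 149 149 145]
185 [171 172 173 174 174 168 136 158 179 181 183 179 181 181 182 183 184 157
 135 125 154 157 153 157] [161 162 164 162 162 163 167 166 171 173 175 172 174 172 173 174 177 165
 151 148 148 146 145 146]
200 [168 165 171 177 175 165 139 157 175 179 181 180 180 181 182 184 184 157
 136 128 156 153 151 154] [164 165 167 165 167 167 164 159 170 172 172 171 173 173 174 175 176 165
 150 149 146 147 145 146]
215 [168 172 168 167 170 174 175 172 176 178 181 179 181 180 180 183 183 161
 157 155 153 156 156 154] [166 164 166 163 165 167 167 165 166 169 172 170 172 173 172 174 177 162
 146 144 141 141 141 145]
```

Request:
play_rows([
  {"slide": [0, 0, -0.006], "rotation": [0, 0, 0]},
  {"slide": [0, -0.001, -0.016], "rotation": [0, 0, 0]},
  {"slide": [0, -0.002, -0.028], "rotation": [0, 0, 0]},
  {"slide": [0, -0.003, -0.041], "rotation": [0, 0, 0]},
  {"slide": [0, -0.003, -0.053], "rotation": [0, 0, 0]},
  {"slide": [0, -0.003, -0.063], "rotation": [0, 0, 0]},
  {"slide": [0, -0.003, -0.069], "rotation": [0, 0, 0]},
  {"slide": [0, -0.003, -0.072], "rotation": [0, 0, 0]},
  {"slide": [0, -0.003, -0.072], "rotation": [0, 0, 0]},
])

```text
time_s: 30.43
ee_pos: [0.5607, -0.4893, 0.0625]
orientation: [-174.7, 89.4, 90.7]
contact_force: [0.2, -0.2, -1.6]
gripper_width: 0.0198
```

Request:
play_rows([
  {"slide": [0, 0, 0.005], "rotation": [-0.04, 0.003, 0]},
  {"slide": [0, 0, 0.011], "rotation": [-0.08, 0.006, 0]},
  {"slide": [0, 0.001, 0.016], "rotation": [-0.12, 0.009, 0]},
  {"slide": [0, 0.002, 0.022], "rotation": [-0.16, 0.013, 0]},
  {"slide": [0, 0.003, 0.027], "rotation": [-0.2, 0.016, 0]},
  {"slide": [0, 0.004, 0.032], "rotation": [-0.24, 0.019, 0]},
  {"slide": [0, 0.0055, 0.038], "rotation": [-0.28, 0.022, 0]},
  {"slide": [0, 0.007, 0.043], "rotation": [-0.32, 0.025, 0]},
  {"slide": [0, 0.007, 0.043], "rotation": [-0.32, 0.025, 0]},
  {"slide": [0, 0.007, 0.043], "rotation": [-0.32, 0.025, 0]},
])

```text
time_s: 31.27
ee_pos: [0.562, -0.4816, 0.1069]
orientation: [0.3, 72.2, -94.2]
contact_force: [-0.1, 0.3, -1.3]
gripper_width: 0.0198
```

```bash
python3 avg.py; python3 - <<'E'
from h import *
st,w=shot("wrist","w11.png"); g=w.mean(2)
for r in range(5,230,15): print(r, g[r,284:368:3].astype(int))
E
```

```text
t 31.2667 tcp [ 0.562  -0.4816  0.1069] nose [ 0.5722 -0.3527  0.0615] pitch -17.81 yaw 85.49 F [-0.07  0.33 -1.29] M [0.354 0.024 0.013] lat err 34.74
Fz [-1.3 -2.7 -2.9 -1.4 -1.7 -1.4] meanF [-0.18 -0.02 -1.91] Mx [0.35 0.36 0.27 0.31 0.34 0.39] M [0.337 0.021 0.011]
5 [220 220 217 218 220 220 221 220 208 198 140 136 137 138 149 159 165 175
 185 203 203 203 200 201 205 202 203 204]
20 [203 203 201 198 202 206 204 203 204 194 154 152 152 152 152 159 173 178
 186 204 205 204 202 199 204 206 201 200]
35 [202 197 188 170 153 144 143 143 144 145 163 166 168 168 167 166 170 181
 193 196 195 189 183 176 164 149 128 112]
50 [112 101  99  97  94  92  94  95  95 111 175 179 176 179 181 179 180 182
 192 165 153 155 153 149 149 150 154 155]
65 [149 155 157 156 155 158 158 155 158 162 188 189 189 189 191 194 192 192
 191 168 152 153 154 157 156 154 155 156]
80 [ 97  94  96  92 101 131 157 156 155 156 196 196 197 196 199 197 201 201
 202 165 152 151 152 150 151 154 151 155]
95 [ 98  98 111 116 115 117 118 114 117 116 193 195 196 196 197 198 201 199
 202 167 156 158 155 153 154 153 157 169]
110 [
[... 246 characters left out ...]
114 118 117 112 119 121 121 121 122 124 128 124 123 125 125 124
 127 100  95  96  97  99 100  99  97 100]
155 [117 113 115 118 118 120 116 117 122 122 122 124 123 122 125 124 123 127
 126  95  91  96  99  96  99  96  98  96]
170 [115 112 114 118 118 124 120 116 114 116 122 122 123 123 121 124 125 125
 123 101 100 103 100 100  93  94  94  96]
185 [120 119 117 118 121 123 118 116 116 114 119 121 122 121 124 123 123 124
 125 103  95  95  95  97  98  98  95  95]
200 [118 116 114 110 114 120 121 117 116 116 119 118 121 120 121 119 122 126
 124 116  98 101  99  96  97  98  95 104]
215 [116 115 118 116 118 115 118 119 121 119 117 118 121 119 121 117 121 129
 142 119 115 116 116 113 118 119 120 117]
```

Request:
play_rows([
  {"slide": [0, 0.002, 0.005], "rotation": [-0.04, 0.003, 0]},
  {"slide": [0, 0.004, 0.01], "rotation": [-0.08, 0.006, 0]},
  {"slide": [0, 0.0065, 0.015], "rotation": [-0.12, 0.009, 0]},
  {"slide": [0, 0.009, 0.02], "rotation": [-0.16, 0.013, 0]},
  {"slide": [0, 0.012, 0.025], "rotation": [-0.2, 0.016, 0]},
  {"slide": [0, 0.015, 0.03], "rotation": [-0.24, 0.019, 0]},
  {"slide": [0, 0.019, 0.036], "rotation": [-0.3, 0.024, 0]},
  {"slide": [0, 0.023, 0.042], "rotation": [-0.35, 0.028, 0]},
  {"slide": [0, 0.023, 0.042], "rotation": [-0.35, 0.028, 0]},
  {"slide": [0, 0.023, 0.042], "rotation": [-0.35, 0.028, 0]},
])

```text
time_s: 32.45
ee_pos: [0.5616, -0.4586, 0.1478]
orientation: [-0.0, 52.1, -94.5]
contact_force: [0.5, -0.2, -2.1]
gripper_width: 0.0195
```

```bash
python3 avg.py; python3 - <<'E'
from h import *
_,t=shot("top","t12.png");_,s=shot("scene","s12.png")
def dark(im,c,n):
    # tray interior pixels that are not tray-bright, z=4mm floor
    pts=[proj(c,(.572+a,-.3245+b,.006)) for a,b in((-.058,-.058),(.058,-.058),(.058,.058),(-.058,.058))]
    m=np.zeros(im.shape[:2],np.uint8); cv2.fillPoly(m,[np.int32(pts)],1)
    ys,xs=np.where(m); y0,y1,x0,x1=ys.min(),ys.max(),xs.min(),xs.max()
    print(n,x0,x1,y0,y1); g=im.mean(2).astype(int)
    for y in range(y0,y1,3): print(y,g[y,x0:x1:3])
dark(s,cam("scene"),"scene")
E
```

```text
t 32.45 tcp [ 0.5616 -0.4586  0.1478] nose [ 0.5698 -0.3531  0.0606] pitch -37.93 yaw 85.56 F [ 0.48 -0.18 -2.06] M [ 0.804  0.01  -0.042] lat err 32.35
Fz [-2.1 -2.1 -1.2 -1.1 -1.2 -1.6] meanF [-0.06 -0.06 -1.53] Mx [0.8  0.82 0.85 0.82 0.79 0.81] M [ 0.817 -0.03  -0.018]
scene 209 289 258 332
258 [156 158 155 161 153 162 163 154 100 148 108 103 101  97  99 108 112 115
 142 143  96 143 101  99  99 100 147]
261 [151 153 162 155 156 160 151 147 105 100  99 103 101 108 113 132 143 144
 141 140 136  95 110  98  98  99 158]
264 [149 157 155 164 147 139 103 100 101 100 102 109 115 131 141 144 144 142
 141 143 144  95 128 104 107 157 156]
267 [141 154 147 134 102 102 105 100  99 108 112 132 140 140 137 141 141 142
 141 142 140 139  95 208 156 154 160]
270 [ 55 128 105 102 101 100 100 112 114 133 117 119 139 138 141 140 139 143
 142 139 142 138 112 111 135 156 158]
273 [ 34 103 103 100  98 113 112 111 109 110 108 113 141 139 140 140 144 140
 139 140 142 140 144  95 216 156 157]
276 [ 39  42  95 114 112 111 111 111 111 111 110 110 140 140 140 141 133 117
 115 140 139 142 143 132  98 201 164]
[... 1370 characters left out ...]
1 102 105]
315 [ 80  75  78 104 103 116 111 114 115 113 115 110 113 113 114 111 195 199
 200 197 155 107 103 105 103 115 137]
318 [ 78  76  79  82 102 109 142 113 116 110 113 114 113 111 111 186 202 188
 185 107 103 103  99 106 134 136 136]
321 [ 79  78  83  97 103 103 147 113 115 114 112 111 114 112 114 207 222 106
 104 107 103 108 138 137 138 137 139]
324 [ 74  75  96  98  94 159 135 114 113 113 114 115 116 131 216 106  99 103
 102 146 133 140 137 132 140 138 137]
327 [ 77  74  77  75  77 162 114 111 112 114 114 130 226 107 105 100 102 155
 135 135 137 135 138 132 136 127 131]
330 [ 79  79  80  81  76  87 161 112 116 130 223 104 103 104 105 104 131 134
 157 142 134 132 139 133 138 135 134]
```

Next, lay the wedge on free bench at about x = 0.395.

Request:
play_rows([
  {"slide": [0, -0.005, 0.03], "rotation": [0, 0, 0]},
  {"slide": [-0.01, -0.005, 0.045], "rotation": [0.1, -0.008, 0]},
  {"slide": [-0.03, 0, 0.045], "rotation": [0.21, -0.016, 0]},
  {"slide": [-0.05, 0.01, 0.045], "rotation": [0.32, -0.025, 0]},
  {"slide": [-0.075, 0.035, 0.04], "rotation": [0.43, -0.034, 0]},
  {"slide": [-0.1, 0.06, 0.03], "rotation": [0.54, -0.042, 0]},
  {"slide": [-0.125, 0.09, 0.01], "rotation": [0.648, -0.051, 0]},
  {"slide": [-0.147, 0.12, -0.01], "rotation": [0.648, -0.051, 0]},
  {"slide": [-0.16, 0.145, -0.025], "rotation": [0.648, -0.051, 0]},
  {"slide": [-0.167, 0.159, -0.03], "rotation": [0.648, -0.051, 0]},
])

```text
time_s: 33.68
ee_pos: [0.3896, -0.298, 0.1165]
orientation: [-20.6, 89.4, -115.3]
contact_force: [0.0, 1.0, -1.1]
gripper_width: 0.0201
```

Request:
play_rows([
  {"slide": [0, 0, -0.02], "rotation": [0, 0, 0]},
  {"slide": [0, 0, -0.04], "rotation": [0, 0, 0]},
  {"slide": [0, 0, -0.06], "rotation": [0, 0, 0]},
  {"slide": [0, 0, -0.075], "rotation": [0, 0, 0]},
  {"slide": [0, 0, -0.08], "rotation": [0, 0, 0]},
  {"slide": [0, 0, -0.08], "rotation": [0, 0, 0]},
  {"slide": [0, 0, -0.08], "rotation": [0, 0, 0]},
])

```text
time_s: 34.27
ee_pos: [0.3939, -0.3012, 0.039]
orientation: [0.8, 89.2, -93.8]
contact_force: [0.8, -0.2, -1.1]
gripper_width: 0.0198
```

```bash
python3 avg.py
```

```text
t 34.2667 tcp [ 0.3939 -0.3012  0.039 ] nose [ 0.405  -0.1647  0.0334] pitch -0.77 yaw 85.37 F [ 0.78 -0.16 -1.07] M [-0.045  0.048 -0.012] lat err -147.29
Fz [-1.1 -1.  -1.6 -0.9 -0.7 -1.1] meanF [ 0.12  0.05 -1.04] Mx [-0.04 -0.06 -0.12 -0.06 -0.07 -0.13] M [-0.081  0.026 -0.003]
```

Underside is at ~0.035; lower 33 mm, then the last bit slowly.

Request:
play_rows([
  {"slide": [0, 0, -0.01], "rotation": [0, 0, 0]},
  {"slide": [0, 0, -0.02], "rotation": [0, 0, 0]},
  {"slide": [0, 0, -0.028], "rotation": [0, 0, 0]},
  {"slide": [0, 0, -0.032], "rotation": [0, 0, 0]},
  {"slide": [0, 0, -0.033], "rotation": [0, 0, 0]},
  {"slide": [0, 0, -0.034], "rotation": [0, 0, 0]},
  {"slide": [0, 0, -0.034], "rotation": [0, 0, 0]},
])

```text
time_s: 35.15
ee_pos: [0.3938, -0.3007, 0.0043]
orientation: [-1.3, 89.3, -95.9]
contact_force: [0.5, -1.2, -2.6]
gripper_width: 0.0198
```

```bash
python3 avg.py
```

```text
t 35.15 tcp [ 0.3938 -0.3007  0.0043] nose [ 0.4048 -0.1642 -0.0012] pitch -0.75 yaw 85.4 F [ 0.5  -1.17 -2.59] M [-0.028 -0.01   0.021] lat err -147.45
Fz [-2.6 -1.3 -1.7 -2.3 -1.2 -1.4] meanF [ 0.04 -0.43 -1.75] Mx [-0.03 -0.04 -0.12 -0.07 -0.08 -0.09] M [-0.071  0.043 -0.007]
```

Request:
play_rows([
  {"slide": [0, 0, -0.0005], "rotation": [0, 0, 0]},
  {"slide": [0, 0, -0.0008], "rotation": [0, 0, 0]},
  {"slide": [0, 0, -0.0008], "rotation": [0, 0, 0]},
])

```text
time_s: 35.7
ee_pos: [0.3941, -0.3006, 0.0038]
orientation: [1.2, 89.3, -93.4]
contact_force: [0.3, 1.7, -0.3]
gripper_width: 0.0198
```

Request:
play_rows([
  {"slide": [0, 0, 0], "rotation": [0, 0, 0]},
  {"slide": [0, 0, 0], "rotation": [0, 0, 0]},
  {"slide": [0, 0, 0], "rotation": [0, 0, 0]},
  {"slide": [0, 0, 0], "rotation": [0, 0, 0]},
  {"slide": [0, 0, 0], "rotation": [0, 0, 0]},
  {"slide": [0, 0, 0], "rotation": [0, 0, 0]},
  {"slide": [0, 0, 0], "rotation": [0, 0, 0]},
  {"slide": [0, 0, 0], "rotation": [0, 0, 0]},
], hand=1.0)

```text
time_s: 36.37
ee_pos: [0.3939, -0.3006, 0.0036]
orientation: [-0.2, 89.3, -94.7]
contact_force: [0.4, 0.6, -0.4]
gripper_width: 0.0688
```

Request:
play_rows([
  {"slide": [0, 0, 0.02], "rotation": [0, 0, 0]},
  {"slide": [0, 0, 0.06], "rotation": [0, 0, 0]},
  {"slide": [0, 0, 0.1], "rotation": [0, 0, 0]},
  {"slide": [0, 0, 0.14], "rotation": [0, 0, 0]},
  {"slide": [0, 0, 0.18], "rotation": [0, 0, 0]},
  {"slide": [0, 0, 0.2], "rotation": [0, 0, 0]},
  {"slide": [-0.03, -0.03, 0.2], "rotation": [0, 0, 0]},
  {"slide": [-0.03, -0.03, 0.2], "rotation": [0, 0, 0]},
])

```text
time_s: 37.03
ee_pos: [0.3607, -0.3347, 0.2057]
orientation: [9.2, 89.1, -85.6]
contact_force: [-1.5, -1.7, 0.1]
gripper_width: 0.0918
```

```bash
python3 avg.py; python3 - <<'E'
from h import *
_,s=shot("scene","s13.png");_,t=shot("top","t13.png")
s0=cv2.imread("pics/scene0.png")[:,:,::-1];t0=cv2.imread("pics/top0.png")[:,:,::-1]
o=np.zeros((600,800,3),np.uint8)
o[:300,:400]=cv2.resize(s[240:345,180:320],(400,300),interpolation=cv2.INTER_CUBIC)
o[:300,400:]=cv2.resize(s[120:270,370:570],(400,300),interpolation=cv2.INTER_CUBIC)
o[300:,:]=cv2.resize(s[120:360,:640],(800,300))
cv2.imwrite("pics/m13.png",o[:,:,::-1])
for n,a,b,bx in(("tape s",s,s0,(380,120,430,168)),("tub s",s,s0,(316,138,368,188)),("carton s",s,s0,(350,275,425,350)),("carton t",t,t0,(288,92,334,134)),("tape t",t,t0,(194,214,242,260)),("tub t",t,t0,(258,214,302,260)),("disp s",s,s0,(430,130,570,250))):
    x0,y0,x1,y1=bx; d=np.abs(a[y0:y1,x0:x1].astype(int)-b[y0:y1,x0:x1]).mean(2); print(n,"diff mean",d.mean().round(1),"frac>40",(d>40).mean().round(3))
E
```

```text
t 37.0333 tcp [ 0.3607 -0.3347  0.2057] nose [ 0.3722 -0.1982  0.1998] pitch -0.92 yaw 85.21 F [-1.5  -1.65  0.07] M [-0.104  0.159  0.021] lat err -177.43
Fz [ 0.1 -0.4  0.4 -0.6  0.1 -0.9] meanF [ 0.18  0.07 -0.21] Mx [-0.1  -0.05 -0.09 -0.02 -0.02 -0.04] M [-0.053  0.035  0.009]
tape s diff mean 6.2 frac>40 0.0
tub s diff mean 7.0 frac>40 0.0
carton s diff mean 7.3 frac>40 0.0
carton t diff mean 19.8 frac>40 0.0
tape t diff mean 10.5 frac>40 0.0
tub t diff mean 8.3 frac>40 0.0
disp s diff mean 7.3 frac>40 0.0
```

View pics/m13.png

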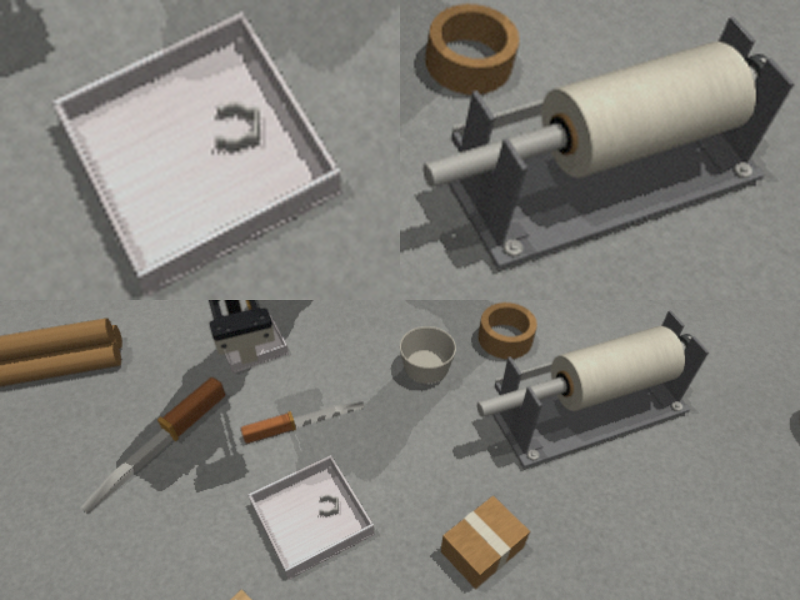

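The clip lies in the larger tray at (237,128), the bar is bare, the wedge lies flat at (300,420), and the bystanders haven't moved. Handing in.

```bash
python3 -c "
from workcell import ticket; print(ticket.close_job())"
```

```text
the job is handed in; nothing more can be done
None
```

The job is done and handed in at about 37 s of the 72 s allowed. The clip is off the bar and in the larger tray, and the small wedge is lying flat on the bench.

- **Press on the bar:** The first try, with the wedge almost level, reached only about 3.4 N because the handle turned slightly in the fingers. I leaned the nose about 52° down instead and got about 7.8 N at the hand. That figure includes the resting reading of about −1.6 N, with noise of about ±0.7 N.
- **Prising:** After easing off, I slid the wedge under the bridge with a push of at most about 5 N and almost no downward load. The push fell to nil as the clip came free, and no finger touched the clip.
- **Placing:** The clip rode on the blade to the tray and slid off when I tipped the nose down. It had already gone by about 18° of tilt, earlier than the 30 to 40° in the description.
- **Last checks:** The final picture shows the clip in the tray, a bare bar, the wedge flat on the bench and the gripper well clear. Before-and-after pictures show no sign that the tape, carton, tub or dispenser moved.
- **Disagreements:** The bar's top was at 114.5 mm by contact, against about 118 mm from the cameras. The wedge also turned about 0.7° in the grip, which I allowed for.

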